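# Pack the press's change parts into their open-fronted shelf box

## Task

Pack the three change parts of the oil press into the blue open-fronted shelf box so that nothing stands out past its front edge and the box can go back on the rack. They are slick with oil, so slide them along the bench and never lift or tip them: first shove the aluminium elbow, already in the box, sideways into the back corner away from the robot, then push the black stepped block in against it so that it fills the elbow's crook, and last push in the yellow bracket, its arm between the block and the wall nearer the robot and its long plate closing the front. Leave the other things on the bench where they are.

Things in the scene. Friction and masses are not known exactly. Their poses are not given: they have to be found in the camera images.
- shelf_box: Blue steel box, stands fast on the bench, open at front and top. Walls 34 mm high, 4 mm thick; inside 180 wide, 124 deep; thin floor level with the bench, no step. Origin: middle of the open front edge, at bench height. +x into the box (roughly world +y; back wall at x 124), y across it: the wall away from the robot at y -90, the one nearer the robot at +90. z up. Front faces the robot's right.
- elbow_home (a point): Fixed in the box at (68, -34, 0) mm, axes along the box's: where the elbow's origin belongs, the elbow touching the back wall and the wall away from the robot.
- block_home (a point): Fixed in the box at (47, 14, 0) mm, axes along the box's: where the block's origin belongs. The bracket's arm has room beside the block up to about 4 mm farther to +y; its thinned end moves a block slightly in the way.
- bracket_home (a point): Fixed in the box at (4, 0, 0) mm, axes along the box's: where the bracket's origin belongs, plate against the elbow's leg end.
- elbow: Bare aluminium elbow, a flat L, 112 x 112 mm, 40 high, legs 46 wide, about 0.6 kg. Origin: centre of the 112 x 112 outline, underside. One leg along its +x edge (x 10..56, y -56..56), one along its -y edge (y -56..-10, x -56..56), corner at (56, -56) bevelled by 24; the crook faces -x, +y. Starts in the box near the back, axes nearly the box's, 30 to 60 mm too far to +y.
- block: Black stepped block, about 0.85 kg. Body 62 (x) by 112 (y) by 40 mm high; lug on its +x face at the +y end (x 31..71, y 13..56, 32 mm high). Origin: centre of the 62 x 112 body, underside. Starts on the bench before the box, lug roughly towards it. Packed, its axes are the box's, the body is in the elbow's crook and the lug passes the elbow's back leg end with 3 mm to spare.
- bracket: Yellow steel angle bracket on edge, about 0.6 kg. Plate y -84..84 mm, 8 thick (x 0..8), 40 high; at its +y end an arm 8 thick (y 76..84), 34 high, runs to x 109 (last 9 mm thinned to 4). Origin: middle of the plate's outer face, underside. Starts on the bench farther from the box than the block, arm roughly towards it. Packed, the arm lies between block and the box's +y wall.
- bracket_plain_end (a point): The end without the arm of the bracket's outer plate face, at bracket (0, -84, 20) mm.
- bracket_arm_end (a point): The arm's end of the bracket's outer plate face, at bracket (0, 84, 20) mm.
- oil_jar: Bystander: amber jar with a lid, 96 mm across, 150 mm high; origin under its centre.
- oil_bottle: Bystander: green bottle, 68 mm across, 200 mm high; origin under its centre.
- grease_can: Bystander: red can, 80 mm across, 110 mm high; origin under its centre.
- spanner: Bystander: steel spanner 200 mm long lying along its x axis; origin under its middle.
- clean_brush: Bystander: brush 200 mm long lying along its x axis; origin under its middle.
- funnel: Bystander: red funnel standing mouth down, 110 mm across, 85 mm high; origin under its centre.
- collar: Bystander: dark steel ring 72 mm across, 30 mm high; origin under its centre.

How it is judged:
By the outcome, as a careful person would: the job done as asked, in the order asked, and still so for the second after the job is handed in, with the robot touching nothing.
It also fails if it takes over 72 s, if anything falls off the work surface, if the arm or the gripper's body presses on something with over 40 N, if the wrist force passes 120 N, or if a joint passes its speed limit or range.

## Robot

A 7-joint arm with a two-finger parallel gripper is mounted at the origin on the work surface. World frame = base frame: x ahead of the robot, y to its left, z up, the work surface at z = 0. Lengths are in m, angles in rad, forces in N, time in s.
With the tool pointing down it reaches from about 0.4 to 0.85 m from the base axis. Payload 10.4 kg.
Tool frame: the origin (TCP) lies on the centre line of the jaws, within the pads' length; the fingertips stand 11 mm ahead of it and the grasp point (between the pads) lies 8 mm behind it (manip.finger_overhang is the distance from the TCP to the fingertips, in m); z points along the fingers, y is the line along which they close (so a half turn about z gives the same grasp; the last joint's range is limited). The gripper opens to 85 mm and grips with 20 to 120 N. Pads are 22 mm wide; open, the fingers measure 114 mm over their backs; the gripper's body (76 mm by 85 mm) begins 54 mm behind the grasp point. The pads swing forward as they close: fully open they stand 13 mm farther back than shut.
Start: joints at [1.16, 0.332, -0.065, 1.46, 0.022, 1.35, -0.088], TCP at [0.236, -0.579, 0.242] pointing down, gripper open.
Joint ranges: [-2.6, 2.6], [-0.5, 2.12], [-1.47, 1.34], [0.16, 2.42], [-1.27, 4.41], [0.06, 2.06], [-2.6, 2.6]. Speed limits (rad/s): [2.22, 2.22, 2.79, 2.79, 3.14, 3.14, 3.14].

## Interface

Orientations are given as a unit quaternion [x, y, z, w].
In Python, from workcell import manip, imaging, workorder gives the robot as it stands.
- The arm moves only by the tool jog_arm, never from a script. Its argument "deltas" is a list of rows, each an object with "gripper": the opening, from 0 (shut) to 1 (fully open); "offset": the shift along the tool's x, y, z in m, a list of three; "rotation": the turn, a rotation vector about the tool's x, y, z in degrees, a list of three. In form: [{"gripper": gripper, "offset": [tx, ty, tz], "rotation": [ax, ay, az]}, ...]. A call has 1 to 20 rows; each row shifts and turns the commanded pose from where the row before left it, along the tool's axes as they then stand; what a row does not reach is not made up. A row lasts 1/10 s, in which the tool goes at most 50 mm and 8.59 degrees, less where a joint would pass 70% of its speed; a pose out of reach is approached as far as the arm can. A call with a gripper value outside its range is refused whole. The fingers move at their own pace and stop on an object; "newtons" is the grip in N (left out, the last holds). Time passes only in rows, so rows that do not move let the fingers close. It gives the time, the measured TCP pose, the force, the opening and the grip force at its end, in the units of the state.
- manip.get_obs(): the state, without advancing time (a new reading comes with each control period).
- imaging.camera(name): name is "scene" or "top" or "wrist"; returns the picture (420x560x3 uint8, blue, green, red); there is no depth.
- imaging.camera_model(name): a dict with "camera_matrix" (3x3 intrinsics, pixels), "world_to_cam" (4x4, takes a point from world to camera coordinates); the wrist camera has in their place "hand_eye" (4x4, takes a point from camera to tool coordinates, whose origin is the TCP and whose axes are the flange's). Camera axes: x right, y up, looking along -z (the intrinsics and any distortion apply to the point x, -y, -z); pixel columns grow to the right and rows downward; lengths in m; the calibration is good to about 2 mm. A picture is of the moment at which its call begins: read the wrist's pose just before it. camera_model takes no time and is no camera call.
- workorder.hand_in(): hands the job in; it is judged then, once.
The state is a dict: "clock": time; "joint_pos": joint angles; "joint_velocities": joint speeds; "tau": joint torques, N m; "position": TCP position; "ee_rot": TCP orientation; "ft_force": force on the tool from outside, world axes, zero at the start; "torque": the same for the moment, N m; "grip_width": opening from 0.0 (shut) to 1.0 (fully open); "grasp_force": force on a finger pad.
Only numpy, scipy, OpenCV 4.12 (cv2) and the standard library are available. Lean on these libraries where they do the work, as an engineer would, in place of code of your own. Each camera call takes 0.05 s, during which the arm holds its last target. There are 200 camera calls.

## Working session

There is one attempt and no reset: what is moved stays moved. The work goes in short steps, Python scripts to look and compute and a tool call to move; the robot and the scene stay as the last step left them, time stands still between calls to the robot, and variables do not carry over. Pictures are saved under pics/ and viewed, at most 13 in all, crops included, and the job is handed in when it is done.

Besides the shell and the picture viewer there is one more tool, called after ">>>" as name(argument=value, ...) on one line, values as JSON. jog_arm: Moves the arm, as the interface text tells. Its arguments: {"type":"object","properties":{"deltas":{"type":"array","items":{"type":"object","properties":{"gripper":{"type":"number"},"offset":{"type":"array","items":{"type":"number"}},"rotation":{"type":"array","items":{"type":"number"}}}}},"newtons":{"type":"number"}},"required":["deltas"]}

```bash
ls; mkdir -p pics; python3 - <<'E'
from workcell import manip, imaging
import cv2,numpy as np
o=manip.get_obs();print({k:np.round(v,3).tolist() for k,v in o.items()}, manip.finger_overhang)
for n in("top","scene"):
    cv2.imwrite(f"pics/{n}0.png",imaging.camera(n)); m=imaging.camera_model(n); print(n,{k:np.round(v,4).tolist() if not isinstance(v,str) else v for k,v in m.items()})
print(imaging.camera_model("wrist"))
E
```

```text
pics
{'clock': 0.0, 'joint_pos': [1.16, 0.333, -0.065, 1.461, 0.022, 1.35, -0.088], 'joint_velocities': [0.001, 0.002, 0.001, 0.0, 0.0, -0.002, 0.0], 'tau': [-0.0, -62.545, 0.049, -39.16, 0.016, 0.01, -0.0], 'position': [0.236, -0.578, 0.242], 'ee_rot': [0.981, 0.193, -0.0, -0.001], 'ft_force': [-0.126, 0.445, 0.575], 'torque': [-0.011, -0.03, -0.041], 'grasp_force': 0.0, 'grip_width': 1.0} 0.011
top {'camera_matrix': [[411.6928, 0.0, 284.8684], [0.0, 411.6928, 218.1086], [0.0, 0.0, 1.0]], 'world_to_cam': [[-0.0013, -1.0, 0.0057, -0.0425], [0.9779, -0.0001, 0.209, -0.5553], [-0.209, 0.0058, 0.9779, -0.9484], [0.0, 0.0, 0.0, 1.0]]}
scene {'camera_matrix': [[516.1567, 0.0, 284.285], [0.0, 516.1567, 212.784], [0.0, 0.0, 1.0]], 'world_to_cam': [[0.6877, 0.726, 0.0042, -0.3651], [-0.5459, 0.5133, 0.6623, 0.2761], [0.4786, -0.4577, 0.7493, -1.83], [0.0, 0.0, 0.0, 1.0]]}
{'camera_matrix': array([[290.11449517,   0.        , 272.69836983],
       [  0.        , 290.11449517, 206.92677194],
       [  0.        ,   0.        ,   1.        ]]), 'hand_eye': array([[ 1.61030553e-03,  9.59569686e-01,  2.81466560e-01,
         7.09311958e-02],
       [ 9.99998577e-01, -1.68683359e-03,  2.95990637e-05,
        -9.42832672e-04],
       [ 5.03189614e-04,  2.81466112e-01, -9.59571037e-01,
        -1.31901830e-01],
       [ 0.00000000e+00,  0.00000000e+00,  0.00000000e+00,
         1.00000000e+00]])}
```

View pics/top0.png

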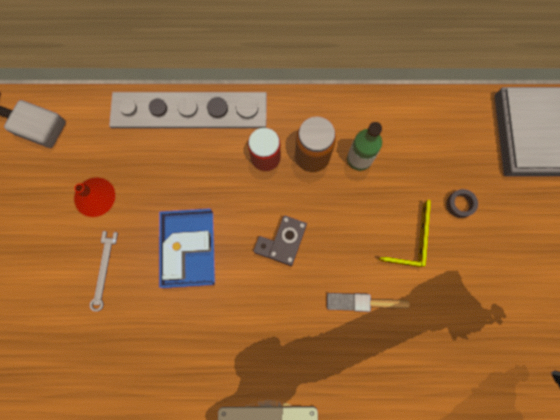

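View pics/scene0.png

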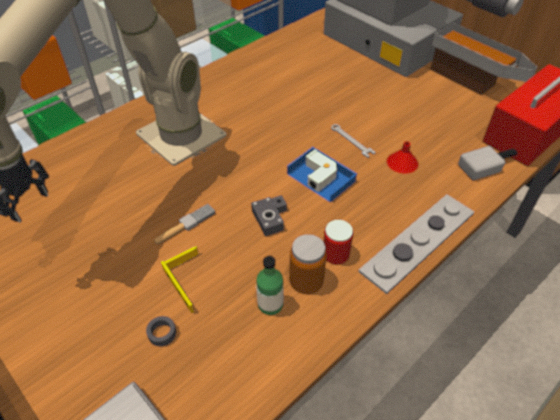

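Top view: the blue box is around (187,248) with its front to the right. The elbow's crook faces lower right, the block is at (285,242) with its lug to the left, and the bracket is at (410,240) with its arm at the bottom pointing left. Next I'll measure with masks.

```bash
cat > h.py <<'E'
from workcell import manip, imaging
import cv2,numpy as np
from scipy.spatial.transform import Rotation as R
def cam(n):
    m=imaging.camera_model(n);K=m["camera_matrix"]
    if n=="wrist":
        o=manip.get_obs();T=np.eye(4);T[:3,:3]=R.from_quat(o["ee_rot"]).as_matrix();T[:3,3]=o["position"];c2w=T@m["hand_eye"]
    else: c2w=np.linalg.inv(m["world_to_cam"])
    return imaging.camera(n),K,c2w,m
def ray(px,z,K,c2w):
    px=np.atleast_2d(np.asarray(px,float));z=np.broadcast_to(z,len(px))
    d=np.c_[(px[:,0]-K[0,2])/K[0,0],-(px[:,1]-K[1,2])/K[1,1],-np.ones(len(px))]@c2w[:3,:3].T
    t=(z-c2w[2,3])/d[:,2];return c2w[:3,3]+d*t[:,None]
def proj(P,K,c2w):
    q=(np.atleast_2d(P)-c2w[:3,3])@c2w[:3,:3]
    return np.c_[K[0,0]*q[:,0]/-q[:,2]+K[0,2],K[1,1]*-q[:,1]/-q[:,2]+K[1,2]]
def state():
    o=manip.get_obs();r=R.from_quat(o["ee_rot"]).as_matrix()
    return o["clock"],np.round(o["position"],4),"yaw",round(np.degrees(np.arctan2(r[1,0],r[0,0])),2),"tilt",np.round(r[:2,2],3)
def mask(im,name):
    h=cv2.cvtColor(im,cv2.COLOR_BGR2HSV);lo,hi=dict(blue=((100,120,50),(130,255,255)),white=((0,0,120),(180,70,255)),black=((0,0,0),(180,110,110)),yellow=((22,120,80),(36,255,255)))[name]
    return cv2.inRange(h,lo,hi)
def big(m,c=None):
    cs=[k for k in cv2.findContours(m,0,1)[0]]
    if c is not None: cs=[k for k in cs if cv2.contourArea(k)>60 and abs(k.mean((0,1))-c).max()<45]
    return max(cs,key=cv2.contourArea)
E
python3 - <<'E'
from h import *
im,K,c,m=cam("top"); print("dist keys",m.keys())
for n,ct,z in(("blue",(187,248),.034),("white",(187,252),.04),("black",(287,241),.04),("yellow",(410,240),.04)):
    k=big(mask(im,n),np.array(ct)); p=cv2.approxPolyDP(k,2.0,True)[:,0]; print(n,cv2.contourArea(k),[(tuple(map(int,a)),tuple(int(v) for v in np.round(w[:2]*1000))) for a,w in zip(p,ray(p,z,K,c))])
cr=im[195:315,150:450]
cv2.imwrite("pics/crop.png",cv2.resize(cr,(800,320),interpolation=cv2.INTER_CUBIC))
E
```

```text
dist keys dict_keys(['camera_matrix', 'world_to_cam'])
blue 1645.0 [((210, 213), (574, 145)), ((165, 217), (563, 257)), ((165, 238), (510, 254)), ((173, 231), (528, 235)), ((208, 229), (533, 148)), ((211, 233), (523, 141)), ((212, 250), (480, 137)), ((208, 253), (473, 146)), ((186, 254), (470, 200)), ((186, 278), (412, 197)), ((165, 281), (405, 248)), ((166, 284), (397, 245)), ((161, 284), (397, 257)), ((162, 286), (393, 254)), ((212, 282), (402, 134))]
white 1314.0 [((208, 231), (527, 147)), ((172, 233), (522, 236)), ((164, 241), (502, 254)), ((163, 279), (409, 251)), ((182, 279), (409, 205)), ((181, 253), (472, 211)), ((208, 249), (482, 146))]
black 1163.0 [((304, 228), (534, -90)), ((298, 226), (539, -76)), ((298, 221), (552, -76)), ((289, 218), (560, -53)), ((285, 223), (547, -43)), ((282, 219), (557, -36)), ((275, 239), (507, -19)), ((272, 241), (502, -11)), ((259, 237), (512, 21)), ((254, 251), (477, 33)), ((291, 264), (445, -58)), ((286, 258), (460, -46)), ((290, 255), (467, -55)), ((294, 257), (462, -65))]
yellow 442.5 [((430, 200), (606, -409)), ((425, 204), (596, -396)), ((421, 259), (457, -376)), ((380, 259), (457, -275)), ((417, 266), (440, -365)), ((425, 265), (442, -385))]
```

View pics/crop.png

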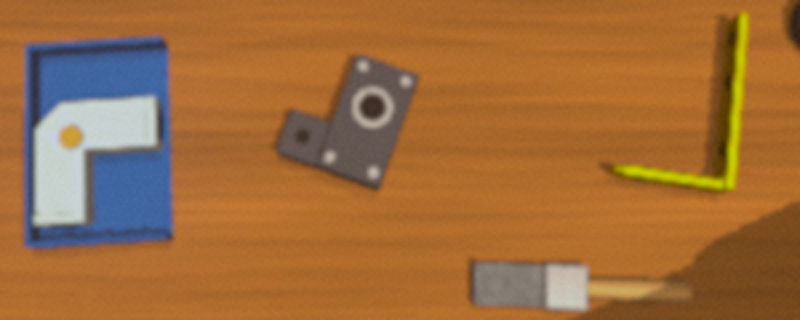

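>>> jog_arm(deltas=[{"gripper":0,"offset":[0,0,0],"rotation":[0,0,-8.5]},{"gripper":0,"offset":[0,0,0],"rotation":[0,0,-8.5]},{"gripper":0,"offset":[0,0,0],"rotation":[0,0,-8.5]},{"gripper":0,"offset":[0,0,0],"rotation":[0,0,-8.5]},{"gripper":0,"offset":[0,0,0],"rotation":[0,0,-8.5]},{"gripper":0,"offset":[0,0,0],"rotation":[0,0,-8.5]},{"gripper":0,"offset":[0,0,0],"rotation":[0,0,-8.5]},{"gripper":0,"offset":[0,0,0],"rotation":[0,0,-8.5]},{"gripper":0,"offset":[0.04,0.02,0],"rotation":[0,0,0]},{"gripper":0,"offset":[0.045,0.02,0],"rotation":[0,0,0]},{"gripper":0,"offset":[0.045,0.02,0],"rotation":[0,0,0]},{"gripper":0,"offset":[0.045,0.02,0],"rotation":[0,0,0]},{"gripper":0,"offset":[0.045,0.02,0],"rotation":[0,0,0]},{"gripper":0,"offset":[0.045,0.02,0],"rotation":[0,0,0]},{"gripper":0,"offset":[0.045,0.02,0],"rotation":[0,0,0]},{"gripper":0,"offset":[0.045,0.02,0],"rotation":[0,0,0]},{"gripper":0,"offset":[0.045,0.02,0],"rotation":[0,0,0]},{"gripper":0,"offset":[0.045,0.02,0],"rotation":[0,0,0]},{"gripper":0,"offset":[0.045,0.02,0],"rotation":[0,0,0]},{"gripper":0,"offset":[0.045,0.02,0],"rotation":[0,0,0]}])

```text
clock: 2.15
position: [0.4746, -0.0409, 0.2425]
ee_rot: [0.706, 0.708, -0.0, 0.0]
ft_force: [0.7, -0.5, -0.4]
grip_width: 0.002
grasp_force: 0.0
```

>>> jog_arm(deltas=[{"gripper":0,"offset":[0.04,0,0],"rotation":[0,0,0]},{"gripper":0,"offset":[0.02,0,0],"rotation":[0,0,0]},{"gripper":0,"offset":[0,0,0],"rotation":[0,0,0]},{"gripper":0,"offset":[0,0,0],"rotation":[0,0,0]}])

```text
clock: 2.55
position: [0.474, 0.0169, 0.2422]
ee_rot: [0.706, 0.709, -0.0, 0.0]
ft_force: [-0.2, 0.0, -0.6]
grip_width: -0.002
grasp_force: 0.0
```

```bash
python3 - <<'E'
from h import *
print(*state())
im,K,c,m=cam("wrist"); cv2.imwrite("pics/w1.png",im)
for n,z in(("blue",.034),("white",.04),("black",.04)):
  for k in cv2.findContours(mask(im,n),0,1)[0]:
    if cv2.contourArea(k)<800: continue
    p=cv2.approxPolyDP(k,3.0,True)[:,0]; print(n,cv2.contourArea(k),[(tuple(map(int,a)),tuple(int(v) for v in np.round(w[:2]*1000))) for a,w in zip(p,ray(p,z,K,c))])
E
```

```text
2.55 [0.474  0.0169 0.2422] yaw 90.24 tilt [-0. -0.]
blue 8981.5 [((196, 0), (394, 207)), ((204, 74), (398, 138)), ((214, 79), (409, 133)), ((366, 69), (572, 144)), ((370, 45), (574, 167)), ((367, 37), (570, 175)), ((371, 38), (575, 174)), ((367, 31), (570, 180)), ((372, 21), (574, 189)), ((376, 23), (578, 187)), ((374, 60), (580, 153)), ((378, 64), (585, 149)), ((381, 0), (581, 208)), ((327, 0), (527, 208)), ((328, 61), (531, 152)), ((319, 69), (522, 144)), ((282, 71), (482, 142)), ((279, 66), (479, 147)), ((277, 7), (476, 201)), ((220, 9), (418, 199)), ((215, 0), (414, 207)), ((204, 0), (403, 207)), ((204, 24), (401, 186)), ((201, 2), (399, 205))]
white 2663.5 [((559, 312), (858, -153)), ((533, 321), (827, -168)), ((513, 343), (808, -204)), ((511, 365), (814, -242)), ((530, 381), (849, -270)), ((559, 380), (890, -268))]
white 2838.0 [((251, 240), (446, -52)), ((259, 246), (456, -60)), ((272, 240), (473, -52)), ((286, 242), (490, -54)), ((288, 251), (493, -66)), ((307, 259), (517, -77)), ((319, 256), (532, -73)), ((318, 260), (531, -79)), ((322, 250), (535, -65)), ((335, 252), (552,
[... 1214 characters left out ...]
 -183)), ((421, 327), (677, -178)), ((372, 299), (605, -135)), ((365, 300), (596, -136)), ((362, 294), (591, -127)), ((355, 296), (582, -130)), ((357, 292), (584, -124)), ((348, 287), (572, -117)), ((333, 288), (553, -119)), ((326, 296), (544, -131)), ((312, 292), (525, -125)), ((300, 274), (509, -99)), ((301, 257), (509, -74)), ((288, 253), (493, -69)), ((285, 244), (489, -57)), ((261, 246), (459, -60)), ((260, 254), (458, -71)), ((248, 258), (442, -76)), ((244, 280), (437, -108)), ((235, 292), (424, -125)), ((217, 297), (400, -133)), ((207, 287), (388, -118)), ((191, 292), (367, -126)), ((181, 290), (354, -123)), ((172, 301), (340, -140)), ((31, 372), (126, -259)), ((12, 387), (92, -287))]
```

View pics/w1.png

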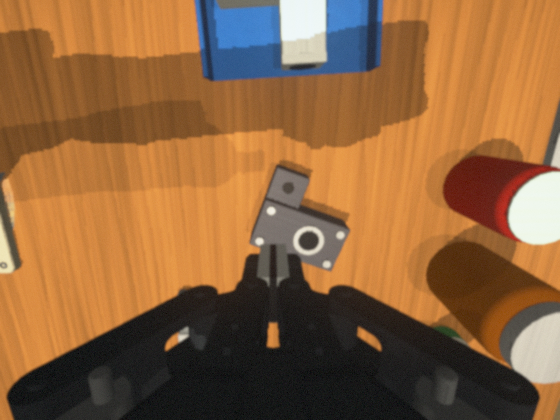

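The wrist picture shows the box front edge from (206,80) to (380,69), so the box is yawed about 94°. The elbow's front leg end is at (281–325,65). The block's outline corners are at (278,165), (308,178), (349,230), (333,270) and (251,243). I'll move over the box to look at it whole.

>>> jog_arm(deltas=[{"gripper":0,"offset":[0.045,-0.01,0],"rotation":[0,0,-3.5]},{"gripper":0,"offset":[0.045,0,0],"rotation":[0,0,0]},{"gripper":0,"offset":[0.03,0,0],"rotation":[0,0,0]},{"gripper":0,"offset":[0,0,0],"rotation":[0,0,0]},{"gripper":0,"offset":[0,0,0],"rotation":[0,0,0]},{"gripper":0,"offset":[0,0,0],"rotation":[0,0,0]}])

```text
clock: 3.2
position: [0.4595, 0.1351, 0.2421]
ee_rot: [0.685, 0.729, -0.0, 0.0]
ft_force: [-0.1, -0.4, -0.0]
grip_width: -0.002
grasp_force: 0.0
```

```bash
python3 - <<'E'
from h import *
print(*state())
im,K,c,m=cam("wrist"); cv2.imwrite("pics/w2.png",im)
for n,z in(("blue",.034),("white",.04),("blue",0)):
  for k in cv2.findContours(mask(im,n),0,1)[0]:
    if cv2.contourArea(k)<1500 or k[:,0,0].max()>450: continue
    p=cv2.approxPolyDP(k,2.5,True)[:,0]; print(n,z,cv2.contourArea(k),[(tuple(map(int,a)),tuple(int(v) for v in np.round(w[:2]*1000))) for a,w in zip(p,ray(p,z,K,c))])
E
```

```text
3.2 [0.4595 0.1351 0.2421] yaw 93.55 tilt [-0.    -0.001]
blue 0.034 3904.5 [((322, 72), (504, 262)), ((340, 98), (526, 237)), ((335, 174), (531, 153)), ((367, 175), (569, 154)), ((373, 146), (571, 188)), ((377, 82), (564, 256)), ((380, 81), (567, 257)), ((377, 80), (564, 258)), ((378, 73), (564, 265))]
blue 0.034 5190.0 [((218, 64), (392, 263)), ((223, 179), (399, 138)), ((226, 147), (402, 176)), ((230, 174), (407, 145)), ((292, 173), (480, 151)), ((291, 120), (474, 211)), ((235, 119), (412, 208)), ((232, 113), (408, 214)), ((232, 74), (407, 254)), ((227, 72), (402, 255)), ((225, 121), (400, 205)), ((222, 68), (396, 259)), ((387, 68), (573, 270)), ((377, 179), (582, 150)), ((380, 179), (585, 150)), ((392, 64), (577, 274))]
white 0.04 6937.0 [((233, 71), (409, 256)), ((235, 117), (412, 210)), ((295, 119), (478, 212)), ((294, 174), (482, 151)), ((238, 176), (418, 144)), ((368, 176), (568, 154)), ((334, 175), (529, 153)), ((338, 98), (523, 236)), ((318, 73), (499, 260))]
blue 0 3904.5 [((322, 72), (508, 267)), ((340, 98), (533, 240)), ((335, 174), (539, 147)), ((367, 175), (581, 149)), ((373, 146), (582, 186)), ((377, 82), (575, 261)), ((380, 81), (579, 262)), ((377, 80), (575, 263)), ((378, 73), (575, 270))]
blue 0 5190.0 [((218, 64), (386, 268)), ((223, 179), (394, 132)), ((226, 147), (397, 173)), ((230, 174), (403, 139)), ((292, 173), (483, 145)), ((291, 120), (476, 211)), ((235, 119), (407, 208)), ((232, 113), (403, 214)), ((232, 74), (402, 258)), ((227, 72), (396, 260)), ((225, 121), (395, 205)), ((222, 68), (390, 264)), ((387, 68), (584, 277)), ((377, 179), (594, 144)), ((380, 179), (598, 145)), ((392, 64), (589, 281))]
```

View pics/w2.png

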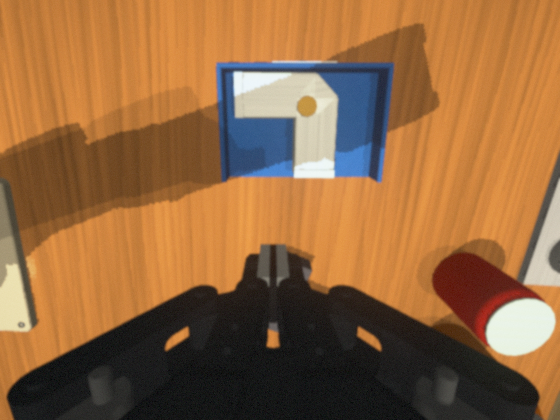

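The wrist picture shows the box corners at (218,64), (392,64), (223,180) and (380,180). The elbow's crook is at (295,119), and it is aligned with the box about 54 mm too far to +y. I'll lower the shut fingers into the crook and push.

>>> jog_arm(deltas=[{"gripper":0,"offset":[0.04,0,0],"rotation":[0,0,0]},{"gripper":0,"offset":[0.024,-0.001,0.03],"rotation":[0,0,0]},{"gripper":0,"offset":[0,0,0.045],"rotation":[0,0,0]},{"gripper":0,"offset":[0,0,0.045],"rotation":[0,0,0]},{"gripper":0,"offset":[0,0,0.045],"rotation":[0,0,0]},{"gripper":0,"offset":[0,0,0.035],"rotation":[0,0,0]},{"gripper":0,"offset":[0,0,0.019],"rotation":[0,0,0]},{"gripper":0,"offset":[0,0,0],"rotation":[0,0,0]},{"gripper":0,"offset":[0,0,0],"rotation":[0,0,0]}])

```text
clock: 4.15
position: [0.4543, 0.2002, 0.0237]
ee_rot: [0.684, 0.729, -0.0, 0.0]
ft_force: [-0.5, -2.7, -1.4]
grip_width: 0.0
grasp_force: 1.0
```

>>> jog_arm(deltas=[{"gripper":0,"offset":[0.002,0.004,0],"rotation":[0,0,0]},{"gripper":0,"offset":[0.002,0.004,0],"rotation":[0,0,0]},{"gripper":0,"offset":[0.001,0.004,0],"rotation":[0,0,0]},{"gripper":0,"offset":[0.001,0.004,0],"rotation":[0,0,0]},{"gripper":0,"offset":[0.001,0.004,0],"rotation":[0,0,0]},{"gripper":0,"offset":[0,0.004,0],"rotation":[0,0,0]},{"gripper":0,"offset":[0,0.004,0],"rotation":[0,0,0]},{"gripper":0,"offset":[0,0.004,0],"rotation":[0,0,0]},{"gripper":0,"offset":[0,0,0],"rotation":[0,0,0]}])

```text
clock: 5.05
position: [0.4756, 0.2058, 0.0227]
ee_rot: [0.683, 0.73, -0.012, -0.002]
ft_force: [-58.2, -29.2, 57.1]
grip_width: -0.003
grasp_force: 42.7
```

```bash
cat >> h.py <<'E'
O=np.array([.492,.143]);A=np.radians(93.5);BX=np.array([np.cos(A),np.sin(A)]);BY=np.array([-BX[1],BX[0]])
def box(P): d=np.atleast_2d(P)[:,:2]-O;return np.round(1000*np.c_[d@BX,d@BY],1)
def pts(im,K,c,n,z,amin,sel=lambda k:True,eps=2.5):
    for k in cv2.findContours(mask(im,n),0,1)[0]:
        if cv2.contourArea(k)<amin or not sel(k): continue
        p=cv2.approxPolyDP(k,eps,True)[:,0]; print(n,z,cv2.contourArea(k),[(tuple(map(int,a)),tuple(b.round().astype(int).tolist())) for a,b in zip(p,box(ray(p,z,K,c)))])
E
python3 - <<'E'
from h import *
print(*state(),box(manip.get_obs()["position"]),manip.get_obs()["ft_force"])
im,K,c,m=cam("wrist");cv2.imwrite("pics/w3.png",im)
pts(im,K,c,"white",.04,400)
im,K,c,m=cam("top");pts(im,K,c,"white",.04,400,lambda k:abs(k.mean((0,1))-(187,245)).max()<45,2)
E
```

```text
5.05 [0.4756 0.2058 0.0227] yaw 93.84 tilt [-0.019 -0.015] [[63.7 12.5]] [-58.18571018 -29.15846123  57.12866087]
white 0.04 29846.5 [((132, 165), (119, 69)), ((151, 272), (72, 67)), ((170, 270), (73, 58)), ((171, 264), (76, 58)), ((301, 264), (77, 1)), ((305, 279), (70, -1)), ((316, 291), (64, -7)), ((326, 293), (63, -11)), ((333, 285), (67, -14)), ((346, 284), (67, -20)), ((401, 310), (54, -46)), ((411, 214), (100, -43)), ((361, 161), (122, -21)), ((221, 159), (122, 34)), ((230, 161), (121, 30))]
white 0.04 1401.5 [((221, 138), (130, 33)), ((222, 144), (128, 33)), ((382, 146), (128, -28)), ((390, 142), (129, -31)), ((373, 137), (131, -25))]
```

View pics/w3.png

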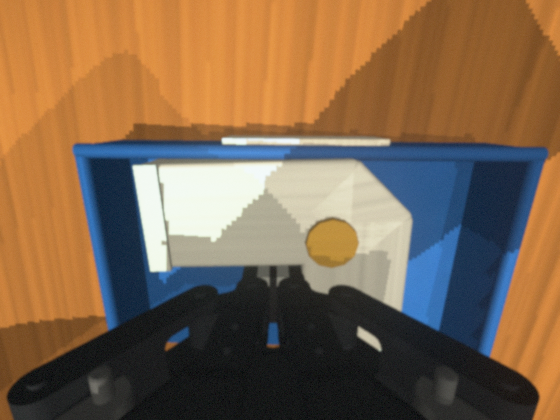

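Wrist picture: the elbow (leg end at (150,215), bevel at (390,190)) lies against the back wall and has moved about 11 mm. The force readings show I'm pressing it down and back, so I'll ease both while pushing on.

>>> jog_arm(deltas=[{"gripper":0,"offset":[-0.003,-0.002,-0.003],"rotation":[0,0,0]},{"gripper":0,"offset":[-0.003,-0.002,-0.003],"rotation":[0,0,0]},{"gripper":0,"offset":[0,0.002,0],"rotation":[0,0,0]},{"gripper":0,"offset":[0,0.004,0],"rotation":[0,0,0]},{"gripper":0,"offset":[0,0.004,0],"rotation":[0,0,0]},{"gripper":0,"offset":[0,0.004,0],"rotation":[0,0,0]}])

```text
clock: 5.75
position: [0.4918, 0.2032, 0.0294]
ee_rot: [0.684, 0.73, -0.005, -0.001]
ft_force: [-38.6, -15.4, 37.5]
grip_width: 0.0
grasp_force: 23.3
```

```bash
python3 - <<'E'
from h import *
print(*state(),box(manip.get_obs()["position"]),manip.get_obs()["ft_force"])
im,K,c,m=cam("wrist")
pts(im,K,c,"white",.04,400)
E
```

```text
5.75 [0.4918 0.2032 0.0294] yaw 93.75 tilt [-0.009 -0.006] [[60.1 -3.5]] [-38.57514029 -15.35344445  37.47317244]
white 0.04 29350.0 [((398, 199), (101, -56)), ((391, 189), (105, -53)), ((335, 147), (123, -28)), ((258, 151), (121, 4)), ((183, 164), (115, 35)), ((167, 163), (116, 42)), ((171, 165), (115, 40)), ((160, 166), (114, 45)), ((160, 169), (113, 45)), ((157, 167), (114, 46)), ((157, 170), (113, 46)), ((154, 168), (114, 47)), ((129, 176), (110, 58)), ((157, 275), (63, 51)), ((175, 272), (65, 43)), ((176, 267), (67, 42)), ((297, 253), (75, -14)), ((304, 277), (63, -18)), ((312, 289), (56, -22)), ((326, 293), (54, -28)), ((333, 285), (59, -31)), ((346, 284), (59, -37)), ((399, 310), (45, -64))]
white 0.04 1054.5 [((187, 129), (129, 32)), ((188, 134), (127, 32)), ((347, 134), (128, -32)), ((345, 129), (130, -32))]
```

>>> jog_arm(deltas=[{"gripper":0,"offset":[0,0.003,-0.002],"rotation":[0,0,0]},{"gripper":0,"offset":[0,0.003,-0.001],"rotation":[0,0,0]},{"gripper":0,"offset":[0,0.003,0],"rotation":[0,0,0]},{"gripper":0,"offset":[0,0.003,0],"rotation":[0,0,0]},{"gripper":0,"offset":[0,0.003,0],"rotation":[0,0,0]},{"gripper":0,"offset":[0,0.003,0],"rotation":[0,0,0]},{"gripper":0,"offset":[0,0,0],"rotation":[0,0,0]}])

```text
clock: 6.5
position: [0.5061, 0.1996, 0.0297]
ee_rot: [0.684, 0.729, -0.011, -0.002]
ft_force: [-40.5, -26.6, 25.0]
grip_width: 0.001
grasp_force: 29.4
```

```bash
python3 - <<'E'
from h import *
print(*state(),box(manip.get_obs()["position"]),manip.get_obs()["ft_force"])
im,K,c,m=cam("wrist")
pts(im,K,c,"white",.04,400,eps=4)
E
```

```text
6.5 [0.5061 0.1996 0.0297] yaw 93.65 tilt [-0.018 -0.014] [[ 55.7 -17.6]] [-40.48889221 -26.64044399  25.03395786]
white 0.04 30574.0 [((414, 317), (37, -86)), ((381, 176), (106, -62)), ((317, 139), (121, -35)), ((284, 141), (121, -21)), ((114, 203), (94, 53)), ((159, 292), (49, 38)), ((174, 288), (51, 30)), ((176, 282), (55, 29)), ((292, 248), (73, -26)), ((314, 290), (51, -37)), ((326, 293), (50, -42)), ((333, 285), (54, -46)), ((350, 285), (54, -54))]
white 0.04 1069.5 [((154, 119), (129, 31)), ((157, 124), (127, 30)), ((315, 123), (128, -34)), ((314, 118), (130, -33))]
```

The elbow has swung about 18°. I'll back off, push the end of its back leg towards the back wall, then finish sideways.

>>> jog_arm(deltas=[{"gripper":0,"offset":[-0.01,-0.008,0],"rotation":[0,0,0]},{"gripper":0,"offset":[-0.014,-0.008,0],"rotation":[0,0,0]},{"gripper":0,"offset":[0,-0.016,0],"rotation":[0,0,0]},{"gripper":0,"offset":[0,-0.01,0.002],"rotation":[0,0,0]},{"gripper":0,"offset":[0.006,-0.002,0],"rotation":[0,0,0]},{"gripper":0,"offset":[0.005,0,0],"rotation":[0,0,0]},{"gripper":0,"offset":[0.004,0,0],"rotation":[0,0,0]},{"gripper":0,"offset":[0.004,0,0],"rotation":[0,0,0]},{"gripper":0,"offset":[0.004,0,0],"rotation":[0,0,0]},{"gripper":0,"offset":[0.004,0,0],"rotation":[0,0,0]},{"gripper":0,"offset":[0.004,0,0],"rotation":[0,0,0]},{"gripper":0,"offset":[0.003,0,0],"rotation":[0,0,0]}])

```text
clock: 7.75
position: [0.4696, 0.2067, 0.0299]
ee_rot: [0.685, 0.728, -0.005, 0.003]
ft_force: [-9.2, -37.6, 27.2]
grip_width: 0.002
grasp_force: 18.6
```

```bash
python3 - <<'E'
from h import *
print(*state(),box(manip.get_obs()["position"]),manip.get_obs()["ft_force"])
im,K,c,m=cam("wrist")
pts(im,K,c,"white",.04,400,eps=4)
E
```

```text
7.75 [0.4696 0.2067 0.0299] yaw 93.51 tilt [-0.003 -0.012] [[65.  18.5]] [ -9.17713051 -37.56067849  27.15607088]
white 0.04 28981.5 [((211, 160), (122, 45)), ((219, 262), (75, 44)), ((236, 262), (75, 36)), ((238, 257), (78, 35)), ((360, 258), (77, -21)), ((362, 291), (60, -24)), ((445, 332), (36, -67)), ((468, 217), (97, -67)), ((424, 161), (122, -44))]
white 0.04 1289.5 [((237, 140), (130, 34)), ((237, 146), (128, 34)), ((395, 145), (128, -31)), ((379, 138), (131, -24))]
```

>>> jog_arm(deltas=[{"gripper":0,"offset":[-0.008,0,0],"rotation":[0,0,0]},{"gripper":0,"offset":[-0.008,-0.006,0],"rotation":[0,0,0]},{"gripper":0,"offset":[0,-0.02,0],"rotation":[0,0,0]},{"gripper":0,"offset":[0,-0.02,0],"rotation":[0,0,0]},{"gripper":0,"offset":[0.006,0,0],"rotation":[0,0,0]},{"gripper":0,"offset":[0.01,0,0],"rotation":[0,0,0]},{"gripper":0,"offset":[0.007,0,0],"rotation":[0,0,0]},{"gripper":0,"offset":[0,0,0],"rotation":[0,0,0]},{"gripper":0,"offset":[0,0,0],"rotation":[0,0,0]}])

```text
clock: 8.7
position: [0.423, 0.2174, 0.0302]
ee_rot: [0.684, 0.73, 0.0, -0.0]
ft_force: [0.1, 0.6, 0.2]
grip_width: -0.001
grasp_force: 0.0
```

```bash
python3 - <<'E'
from h import *
print(*state(),box(manip.get_obs()["position"]),manip.get_obs()["ft_force"])
im,K,c,m=cam("wrist")
pts(im,K,c,"white",.04,400,eps=4)
E
```

```text
8.7 [0.423  0.2174 0.0302] yaw 93.76 tilt [-0.  0.] [[78.5 64.4]] [0.08456137 0.57939336 0.22211047]
white 0.04 28882.5 [((322, 191), (122, 44)), ((317, 287), (75, 44)), ((409, 283), (78, 0)), ((416, 286), (76, -3)), ((413, 293), (72, -2)), ((422, 296), (71, -7)), ((413, 299), (69, -3)), ((420, 302), (67, -6)), ((420, 312), (62, -7)), ((432, 289), (75, -11)), ((429, 300), (68, -11)), ((435, 309), (64, -14)), ((430, 309), (64, -12)), ((430, 321), (57, -13)), ((436, 320), (57, -16)), ((437, 328), (52, -17)), ((523, 373), (25, -67)), ((559, 257), (92, -67)), ((559, 238), (101, -64)), ((524, 194), (122, -43))]
white 0.04 1687.5 [((332, 165), (134, 40)), ((340, 177), (128, 37)), ((483, 178), (128, -24)), ((491, 172), (131, -27)), ((463, 166), (133, -15))]
```

>>> jog_arm(deltas=[{"gripper":0,"offset":[0,0.005,0],"rotation":[0,0,0]},{"gripper":0,"offset":[0,0.004,0],"rotation":[0,0,0]},{"gripper":0,"offset":[0,0.004,0],"rotation":[0,0,0]},{"gripper":0,"offset":[0,0.004,-0.001],"rotation":[0,0,0]},{"gripper":0,"offset":[0,0.004,0],"rotation":[0,0,0]},{"gripper":0,"offset":[0,0.003,0],"rotation":[0,0,0]},{"gripper":0,"offset":[0,0.003,0],"rotation":[0,0,0]},{"gripper":0,"offset":[0,0,0],"rotation":[0,0,0]}])

```text
clock: 9.55
position: [0.4502, 0.2185, 0.0312]
ee_rot: [0.684, 0.729, -0.0, 0.0]
ft_force: [-2.4, -0.3, -1.1]
grip_width: 0.003
grasp_force: 0.9
```

```bash
python3 - <<'E'
from h import *
print(*state(),box(manip.get_obs()["position"]),manip.get_obs()["ft_force"])
im,K,c,m=cam("wrist")
pts(im,K,c,"white",.04,400,eps=5)
E
```

```text
9.55 [0.4502 0.2185 0.0312] yaw 93.69 tilt [ 0. -0.] [[77.9 37.2]] [-2.39174955 -0.30125159 -1.06723281]
white 0.04 28475.5 [((305, 190), (122, 24)), ((302, 263), (87, 24)), ((311, 286), (75, 19)), ((398, 282), (77, -22)), ((400, 309), (62, -25)), ((509, 367), (27, -87)), ((544, 239), (99, -86)), ((508, 193), (121, -64))]
white 0.04 1674.5 [((279, 168), (131, 35)), ((281, 175), (128, 34)), ((431, 172), (130, -29)), ((410, 164), (133, -20))]
```

>>> jog_arm(deltas=[{"gripper":0,"offset":[0,0.002,0],"rotation":[0,0,0]},{"gripper":0,"offset":[0,0.002,0],"rotation":[0,0,0]},{"gripper":0,"offset":[0,0.002,0],"rotation":[0,0,0]},{"gripper":0,"offset":[0,0,0],"rotation":[0,0,0]}])

```text
clock: 10.0
position: [0.4528, 0.2188, 0.0305]
ee_rot: [0.683, 0.73, -0.003, -0.001]
ft_force: [-15.8, -3.3, 6.3]
grip_width: -0.001
grasp_force: 8.0
```

```bash
python3 - <<'E'
from h import *
print(*state(),box(manip.get_obs()["position"]),manip.get_obs()["ft_force"])
im,K,c,m=cam("wrist");pts(im,K,c,"white",.04,400,eps=5)
im,K,c,m=cam("top");pts(im,K,c,"black",.04,300,lambda k:abs(k.mean((0,1))-(287,241)).max()<45,2.5);pts(im,K,c,"yellow",.04,200)
E
```

```text
10.0 [0.4528 0.2188 0.0305] yaw 93.78 tilt [-0.005 -0.002] [[78.  34.5]] [-15.8020938   -3.34086972   6.26362741]
white 0.04 28667.5 [((304, 190), (122, 22)), ((302, 268), (85, 21)), ((311, 286), (75, 17)), ((399, 283), (77, -25)), ((397, 307), (64, -26)), ((510, 368), (28, -89)), ((546, 244), (98, -89)), ((507, 193), (122, -66))]
white 0.04 1755.5 [((274, 169), (131, 35)), ((280, 176), (128, 32)), ((426, 174), (130, -30)), ((398, 164), (134, -17))]
black 0.04 1177.0 [((283, 217), (-185, -59)), ((275, 239), (-162, -5)), ((259, 237), (-123, -12)), ((254, 251), (-109, 22)), ((291, 264), (-198, 59)), ((286, 258), (-186, 44)), ((294, 257), (-206, 43)), ((304, 227), (-236, -30)), ((300, 228), (-226, -28)), ((300, 222), (-227, -44)), ((290, 218), (-203, -55)), ((285, 223), (-189, -43))]
yellow 0.04 437.5 [((430, 200), (-558, -80)), ((426, 201), (-548, -78)), ((422, 258), (-518, 64)), ((419, 261), (-510, 71)), ((391, 257), (-443, 57)), ((380, 259), (-416, 60)), ((425, 265), (-524, 82))]
```

The elbow is home. Next I'll go behind the block.

>>> jog_arm(deltas=[{"gripper":0,"offset":[0,-0.012,0],"rotation":[0,0,0]},{"gripper":0,"offset":[0,0,-0.04],"rotation":[0,0,0]},{"gripper":0.6,"offset":[0,0,-0.05],"rotation":[0,0,0]},{"gripper":0.6,"offset":[-0.03,0.005,-0.02],"rotation":[0,0,0]},{"gripper":0.6,"offset":[-0.045,0.005,0],"rotation":[0,0,0]},{"gripper":0.6,"offset":[-0.045,0.005,0],"rotation":[0,0,0]},{"gripper":0.6,"offset":[-0.045,0,0],"rotation":[0,0,0]},{"gripper":0.6,"offset":[-0.045,0,0],"rotation":[0,0,0]},{"gripper":0.6,"offset":[-0.045,0,0],"rotation":[0,0,0]},{"gripper":0.6,"offset":[-0.045,0,0],"rotation":[0,0,0]},{"gripper":0.6,"offset":[-0.03,0,0],"rotation":[0,0,7.8]},{"gripper":0.6,"offset":[0,0,0],"rotation":[0,0,7.8]},{"gripper":0.6,"offset":[0,0,0],"rotation":[0,0,7.8]},{"gripper":0.6,"offset":[0,0,0],"rotation":[0,0,0]},{"gripper":0.6,"offset":[0,0,0],"rotation":[0,0,0]},{"gripper":0.6,"offset":[0,0,0],"rotation":[0,0,0]}])

```text
clock: 11.7
position: [0.4804, -0.1099, 0.1416]
ee_rot: [0.816, 0.577, 0.0, 0.0]
ft_force: [0.4, -0.1, 0.3]
grip_width: 0.599
grasp_force: 0.0
```

```bash
python3 - <<'E'
from h import *
print(*state(),box(manip.get_obs()["position"]),manip.get_obs()["ft_force"])
im,K,c,m=cam("wrist");cv2.imwrite("pics/w4.png",im)
pts(im,K,c,"black",.04,600,eps=4)
E
```

```text
11.7 [ 0.4804 -0.1099  0.1416] yaw 70.53 tilt [ 0.001 -0.   ] [[-251.7   27. ]] [ 0.37861975 -0.10750201  0.33448275]
black 0.04 48220.0 [((0, 384), (-314, 356)), ((0, 419), (-352, 386)), ((98, 419), (-393, 290)), ((150, 351), (-337, 195)), ((166, 346), (-338, 177)), ((169, 381), (-377, 196)), ((122, 419), (-403, 266)), ((424, 419), (-528, -30)), ((376, 380), (-458, 1)), ((381, 346), (-420, -16)), ((396, 352), (-432, -27)), ((448, 419), (-538, -54)), ((559, 419), (-584, -163)), ((557, 393), (-547, -166)), ((457, 317), (-416, -92)), ((445, 317), (-411, -81)), ((442, 308), (-400, -81)), ((437, 310), (-401, -76)), ((441, 305), (-397, -81)), ((426, 314), (-401, -66)), ((421, 308), (-393, -63)), ((431, 308), (-396, -71)), ((427, 302), (-388, -70)), ((433, 306), (-395, -74)), ((435, 301), (-390, -77)), ((426, 295), (-381, -71)), ((421, 301), (-385, -65)), ((417, 294), (-377, -63)), ((411, 305), (-386, -55)), ((410, 295), (-375, -57)), ((403, 306), (-384, -48)), ((381, 300), (-370, -31)), ((371, 286), (-352, -27)), ((350, 287), (-346, -9)), ((356, 278), (-339, -17)), ((350, 268), (-327, -15
[... 482 characters left out ...]
48), (-377, 91)), ((226, 346), (-361, 124)), ((210, 315), (-323, 122)), ((213, 291), (-301, 108)), ((208, 293), (-301, 113)), ((214, 289), (-299, 106)), ((208, 275), (-284, 105)), ((219, 248), (-264, 84)), ((210, 248), (-261, 92)), ((194, 263), (-269, 111)), ((156, 275), (-266, 148)), ((185, 271), (-273, 122)), ((164, 296), (-288, 152)), ((144, 301), (-286, 172)), ((139, 293), (-276, 172)), ((128, 292), (-272, 180)), ((112, 298), (-271, 197))]
black 0.04 14199.0 [((205, 29), (-108, 20)), ((209, 151), (-186, 55)), ((223, 148), (-188, 44)), ((228, 154), (-194, 42)), ((224, 165), (-201, 49)), ((345, 165), (-238, -41)), ((351, 87), (-185, -64)), ((262, 85), (-158, -3)), ((259, 28), (-122, -16))]
```

View pics/w4.png

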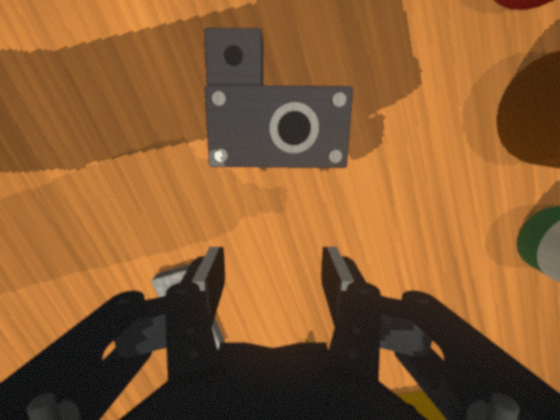

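Wrist picture: the block's rear edge runs along row 166 from (209) to (348), square to the tool and with its centre of mass about on the tool line. I'll lower, make contact, then turn the block about 23° while pushing.

>>> jog_arm(deltas=[{"gripper":0.6,"offset":[0,0,0.045],"rotation":[0,0,0]},{"gripper":0.6,"offset":[0,0,0.045],"rotation":[0,0,0]},{"gripper":0.6,"offset":[0.01,0,0.03],"rotation":[0,0,0]},{"gripper":0.6,"offset":[0.008,0,0],"rotation":[0,0,0]},{"gripper":0.6,"offset":[0.006,0,0],"rotation":[0,0,0]},{"gripper":0.6,"offset":[0.005,0,0],"rotation":[0,0,0]},{"gripper":0.6,"offset":[0.004,0,0],"rotation":[0,0,0]},{"gripper":0.6,"offset":[0.004,0.0006,0],"rotation":[0,0,-2.9]},{"gripper":0.6,"offset":[0.004,0.0006,0],"rotation":[0,0,-2.9]},{"gripper":0.6,"offset":[0.004,0.0006,0],"rotation":[0,0,-2.9]},{"gripper":0.6,"offset":[0.004,0.0006,0],"rotation":[0,0,-2.9]},{"gripper":0.6,"offset":[0.004,0.0006,0],"rotation":[0,0,-2.9]},{"gripper":0.6,"offset":[0.004,0.0006,0],"rotation":[0,0,-2.9]},{"gripper":0.6,"offset":[0.004,0.0006,0],"rotation":[0,0,-2.9]},{"gripper":0.6,"offset":[0.004,0.0006,0],"rotation":[0,0,-2.7]},{"gripper":0.6,"offset":[0,0,0],"rotation":[0,0,0]}])

```text
clock: 13.35
position: [0.5026, -0.0485, 0.0228]
ee_rot: [0.686, 0.728, 0.001, 0.001]
ft_force: [0.8, 0.1, 0.6]
grip_width: 0.596
grasp_force: 0.1
```

```bash
python3 - <<'E'
from h import *
print(*state(),box(manip.get_obs()["position"]),manip.get_obs()["ft_force"])
im,K,c,m=cam("wrist");cv2.imwrite("pics/w5.png",im)
pts(im,K,c,"black",.04,600,lambda k:k[:,0,1].min()<150,eps=4)
im,K,c,m=cam("top");pts(im,K,c,"black",.04,300,lambda k:abs(k.mean((0,1))-(280,241)).max()<45,2.5)
E
```

```text
13.35 [ 0.5026 -0.0485  0.0228] yaw 93.35 tilt [ 0.003 -0.001] [[-191.8    1.1]] [0.78881311 0.14208923 0.60801196]
black 0.04 106335.0 [((0, 384), (-245, 138)), ((0, 419), (-269, 144)), ((98, 419), (-269, 93)), ((150, 351), (-225, 61)), ((166, 346), (-222, 53)), ((169, 381), (-244, 54)), ((122, 419), (-269, 81)), ((423, 419), (-269, -77)), ((376, 381), (-244, -50)), ((377, 348), (-224, -48)), ((395, 350), (-225, -57)), ((449, 419), (-270, -91)), ((559, 419), (-270, -149)), ((558, 393), (-252, -143)), ((476, 332), (-215, -94)), ((473, 335), (-217, -93)), ((460, 320), (-208, -85)), ((460, 330), (-214, -86)), ((451, 319), (-208, -81)), ((447, 326), (-212, -80)), ((444, 318), (-207, -78)), ((456, 317), (-207, -83)), ((447, 311), (-203, -78)), ((434, 313), (-204, -73)), ((429, 299), (-197, -69)), ((417, 293), (-194, -63)), ((413, 303), (-199, -62)), ((411, 293), (-194, -61)), ((403, 305), (-200, -58)), ((384, 300), (-197, -49)), ((363, 282), (-188, -38)), ((357, 263), (-179, -35)), ((406, 266), (-180, -57)), ((412, 243), (-169, -58)), ((407, 238), (-167, -55)), ((416, 231), (-164, -59)), ((441, 129), (-122, -62)), ((268, 109), (-115, 4)), ((273, 10), (-83, 2)), ((272, 24), (-87, 2)), ((266, 28), (-88, 4)), ((241, 25), (-87, 13)), ((234, 31), (-89, 15)), ((208, 22), (-86, 24)), ((197, 33), (-90, 28)), ((161, 37), (-91, 41)), ((161, 97), (-111, 43)), ((153, 100), (-112, 46)), ((156, 242), (-169, 52)), ((214, 253), (-174, 27)), ((205, 290), (-192, 32)), ((192, 281), (-188, 38)), ((203, 260), (-177, 32)), ((199, 258), (-176, 34)), ((165, 297), (-196, 51)), ((144, 301), (-198, 60)), ((140, 293), (-194, 62)), ((128, 292), (-193, 67)), ((113, 298), (-196, 74))]
```

View pics/w5.png

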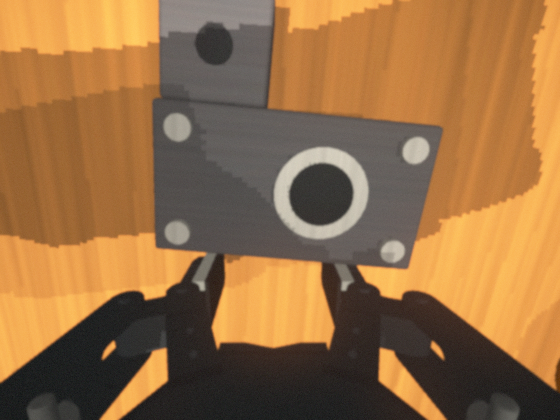

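Wrist picture: block body corners are at (153,98), (441,128), (408,268) and (156,247). It is still about 5° short of square, and its centre is at about (-148,-5) in the box frame. Pushing on with some drift to +y will square it against both fingers.

>>> jog_arm(deltas=[{"gripper":0.6,"offset":[0.004,0,0],"rotation":[0,0,-0.5]},{"gripper":0.6,"offset":[0.005,0,0],"rotation":[0,0,-0.5]},{"gripper":0.6,"offset":[0.005,0,0],"rotation":[0,0,0]},{"gripper":0.6,"offset":[0.005,-0.001,0],"rotation":[0,0,0]},{"gripper":0.6,"offset":[0.005,-0.001,0],"rotation":[0,0,0]},{"gripper":0.6,"offset":[0.005,-0.001,0],"rotation":[0,0,0]},{"gripper":0.6,"offset":[0.005,-0.001,0],"rotation":[0,0,0]},{"gripper":0.6,"offset":[0.005,-0.001,0],"rotation":[0,0,0]},{"gripper":0.6,"offset":[0.005,-0.001,0],"rotation":[0,0,0]},{"gripper":0.6,"offset":[0.005,-0.001,0],"rotation":[0,0,0]},{"gripper":0.6,"offset":[0,0,0],"rotation":[0,0,0]}])

```text
clock: 14.55
position: [0.4916, -0.0006, 0.0222]
ee_rot: [0.68, 0.733, 0.0, 0.001]
ft_force: [1.8, -3.6, 2.0]
grip_width: 0.599
grasp_force: 1.8
```

```bash
cat >> h.py <<'E'
def block(im,K,c):
    "fit body front / side edges from black mask columns: returns front edge pts, left/right edges, in box mm"
    m=cv2.morphologyEx(mask(im,"black"),cv2.MORPH_CLOSE,np.ones((3,3)))
    k=max([k for k in cv2.findContours(m,0,1)[0] if k[:,0,1].min()<150],key=cv2.contourArea)[:,0].astype(float)
    b=box(ray(k,.04,K,c)); return k,b
E
python3 - <<'E'
from h import *
print(*state(),box(manip.get_obs()["position"]),manip.get_obs()["ft_force"])
im,K,c,m=cam("wrist")
pts(im,K,c,"black",.04,600,lambda k:k[:,0,1].min()<150,eps=6)
im,K,c,m=cam("top");cv2.imwrite("pics/t2.png",im);pts(im,K,c,"black",.04,300,lambda k:abs(k.mean((0,1))-(260,241)).max()<45,2.5)
E
```

```text
14.55 [ 0.4916 -0.0006  0.0222] yaw 94.24 tilt [ 0.002 -0.001] [[-143.4    9.2]] [ 1.79089914 -3.56922376  1.9609835 ]
black 0.04 102237.0 [((0, 384), (-198, 145)), ((0, 419), (-222, 151)), ((98, 419), (-221, 100)), ((150, 351), (-177, 68)), ((166, 346), (-174, 60)), ((169, 381), (-195, 61)), ((122, 419), (-221, 87)), ((422, 419), (-219, -69)), ((376, 381), (-194, -42)), ((383, 346), (-173, -43)), ((395, 350), (-175, -49)), ((448, 419), (-219, -83)), ((559, 419), (-218, -141)), ((559, 395), (-202, -136)), ((481, 336), (-167, -89)), ((472, 340), (-169, -85)), ((467, 325), (-161, -81)), ((445, 327), (-162, -71)), ((444, 317), (-156, -69)), ((438, 325), (-161, -67)), ((443, 314), (-155, -69)), ((437, 319), (-158, -66)), ((428, 308), (-152, -61)), ((420, 316), (-156, -58)), ((412, 306), (-151, -54)), ((427, 299), (-147, -60)), ((416, 297), (-146, -55)), ((412, 306), (-151, -54)), ((405, 299), (-147, -50)), ((405, 308), (-152, -51)), ((388, 303), (-149, -42)), ((357, 272), (-134, -27)), ((357, 263), (-129, -26)), ((395, 262), (-129, -43)), ((381, 256), (-126, -37)), ((380, 243), (-120, -35)), ((414, 230), (-114, -49)), ((430, 122), (-70, -48)), ((257, 119), (-70, 17)), ((250, 15), (-36, 19)), ((248, 59), (-50, 20)), ((216, 64), (-52, 32)), ((206, 44), (-45, 35)), ((189, 40), (-44, 41)), ((177, 52), (-48, 45)), ((174, 76), (-56, 47)), ((145, 80), (-57, 58)), ((150, 117), (-70, 57)), ((141, 130), (-75, 61)), ((157, 261), (-130, 60)), ((188, 263), (-130, 47)), ((182, 282), (-140, 50)), ((160, 299), (-149, 61)), ((144, 301), (-150, 68)), ((138, 292), (-145, 70)), ((113, 298), (-148, 82))]
```

>>> jog_arm(deltas=[{"gripper":0.6,"offset":[0.005,-0.0008,0],"rotation":[0,0,0.2]},{"gripper":0.6,"offset":[0.005,-0.0008,0],"rotation":[0,0,0.2]},{"gripper":0.6,"offset":[0.005,-0.0008,0],"rotation":[0,0,0.2]},{"gripper":0.6,"offset":[0.005,-0.0008,0],"rotation":[0,0,0]},{"gripper":0.6,"offset":[0.005,-0.0008,0],"rotation":[0,0,0]},{"gripper":0.6,"offset":[0.005,-0.0008,0],"rotation":[0,0,0]},{"gripper":0.6,"offset":[0.005,-0.0008,0],"rotation":[0,0,0]},{"gripper":0.6,"offset":[0.005,-0.0008,0],"rotation":[0,0,0]},{"gripper":0.6,"offset":[0.005,-0.0008,0],"rotation":[0,0,0]},{"gripper":0.6,"offset":[0.005,-0.0008,0],"rotation":[0,0,0]},{"gripper":0.6,"offset":[0.005,-0.0008,0],"rotation":[0,0,0]},{"gripper":0.6,"offset":[0,0,0],"rotation":[0,0,0]}])

```text
clock: 15.85
position: [0.479, 0.0535, 0.0219]
ee_rot: [0.684, 0.729, 0.0, 0.001]
ft_force: [2.9, -5.2, 4.6]
grip_width: 0.603
grasp_force: 2.6
```

```bash
python3 - <<'E'
from h import *
print(*state(),box(manip.get_obs()["position"]),manip.get_obs()["ft_force"])
im,K,c,m=cam("wrist");cv2.imwrite("pics/w6.png",im)
for n in("black","white"):pts(im,K,c,n,.04,600,lambda k:k[:,0,1].min()<150,eps=6)
E
```

```text
15.85 [0.479  0.0535 0.0219] yaw 93.65 tilt [ 0.001 -0.001] [[-88.5  18.5]] [ 2.9250177  -5.2177305   4.55842526]
black 0.04 1215.5 [((439, 63), (4, -40)), ((504, 66), (3, -63)), ((559, 48), (9, -81)), ((528, 57), (6, -71)), ((519, 47), (9, -67)), ((472, 49), (9, -51))]
black 0.04 1154.0 [((191, 39), (11, 48)), ((178, 49), (8, 53)), ((178, 66), (3, 53)), ((201, 79), (-2, 46)), ((213, 67), (2, 41)), ((211, 47), (9, 41))]
black 0.04 96972.0 [((0, 384), (-142, 155)), ((0, 419), (-165, 161)), ((98, 419), (-165, 110)), ((149, 352), (-122, 78)), ((166, 346), (-119, 70)), ((169, 381), (-140, 70)), ((122, 419), (-165, 97)), ((423, 419), (-164, -59)), ((375, 379), (-138, -32)), ((382, 346), (-118, -33)), ((396, 351), (-121, -40)), ((449, 419), (-164, -73)), ((559, 419), (-164, -130)), ((559, 394), (-147, -126)), ((482, 336), (-112, -79)), ((469, 338), (-114, -73)), ((457, 323), (-105, -66)), ((455, 333), (-111, -66)), ((456, 319), (-103, -65)), ((447, 326), (-107, -62)), ((435, 314), (-100, -55)), ((421, 317), (-102, -49)), ((419, 308), (-97, -48)), ((407, 309), (-98, -42)), ((407, 299), (-93
[... 777 characters left out ...]
, ((145, 89), (-5, 66)), ((128, 89), (-5, 72)), ((146, 91), (-6, 66)), ((151, 116), (-14, 65)), ((204, 112), (-13, 45)), ((247, 92), (-6, 29)), ((247, 6), (21, 28))]
white 0.04 5980.0 [((407, 61), (5, -28)), ((437, 64), (4, -39)), ((426, 63), (4, -35)), ((448, 52), (8, -42)), ((525, 45), (10, -69)), ((529, 55), (7, -71)), ((559, 46), (10, -81)), ((559, 0), (24, -77)), ((447, 0), (23, -39)), ((447, 12), (20, -40)), ((437, 9), (21, -36)), ((446, 14), (19, -40)), ((437, 20), (18, -37)), ((444, 33), (14, -40)), ((434, 31), (14, -36)), ((437, 42), (11, -38)), ((430, 43), (10, -36)), ((437, 52), (8, -38)), ((424, 55), (7, -34)), ((422, 32), (14, -32)), ((421, 57), (6, -33)), ((413, 53), (7, -30))]
```

View pics/w6.png

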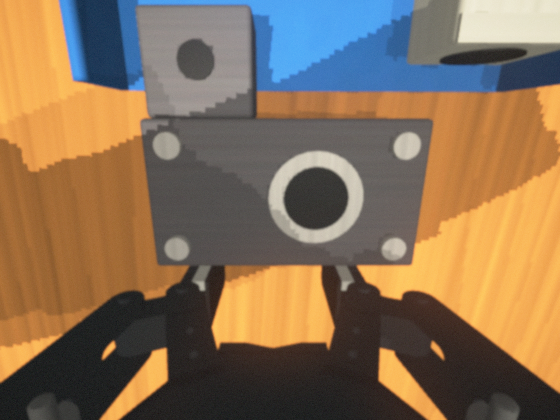

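Wrist picture: the block is square to the box. Its right edge (431,119) is about 3 mm clear of the elbow's inner top edge (458,40), and its centre is at y≈15. I'll push straight in.

>>> jog_arm(deltas=[{"gripper":0.6,"offset":[0.005,0,0],"rotation":[0,0,0]},{"gripper":0.6,"offset":[0.005,0,0],"rotation":[0,0,0]},{"gripper":0.6,"offset":[0.005,0,0],"rotation":[0,0,0]},{"gripper":0.6,"offset":[0.005,0,0],"rotation":[0,0,0]},{"gripper":0.6,"offset":[0.005,0,0],"rotation":[0,0,0]},{"gripper":0.6,"offset":[0.005,0,0],"rotation":[0,0,0]},{"gripper":0.6,"offset":[0.005,0,0],"rotation":[0,0,0]},{"gripper":0.6,"offset":[0.005,0,0],"rotation":[0,0,0]},{"gripper":0.6,"offset":[0.005,0,0],"rotation":[0,0,0]},{"gripper":0.6,"offset":[0.005,0,0],"rotation":[0,0,0]},{"gripper":0.6,"offset":[0,0,0],"rotation":[0,0,0]}])

```text
clock: 17.0
position: [0.4756, 0.1031, 0.0218]
ee_rot: [0.684, 0.729, -0.0, 0.001]
ft_force: [1.7, -6.4, 5.1]
grip_width: 0.601
grasp_force: 3.1
```

```bash
python3 - <<'E'
from h import *
print(*state(),box(manip.get_obs()["position"]),manip.get_obs()["ft_force"])
im,K,c,m=cam("wrist");cv2.imwrite("pics/w7.png",im)
for n in("black","white"):pts(im,K,c,n,.04,600,lambda k:k[:,0,1].min()<150,eps=8)
E
```

```text
17.0 [0.4756 0.1031 0.0218] yaw 93.64 tilt [ 0.001 -0.002] [[-38.8  18.8]] [ 1.66980893 -6.42386913  5.14816851]
black 0.04 1205.0 [((182, 43), (60, 52)), ((181, 72), (50, 53)), ((208, 77), (49, 43)), ((210, 45), (59, 42))]
black 0.04 94134.5 [((0, 383), (-92, 155)), ((0, 419), (-115, 161)), ((98, 419), (-115, 110)), ((150, 351), (-72, 78)), ((166, 346), (-69, 70)), ((168, 382), (-91, 71)), ((121, 419), (-115, 98)), ((423, 419), (-114, -59)), ((376, 382), (-90, -32)), ((384, 346), (-68, -34)), ((448, 419), (-114, -72)), ((559, 419), (-114, -130)), ((559, 395), (-98, -125)), ((471, 328), (-58, -73)), ((420, 313), (-50, -48)), ((427, 299), (-43, -50)), ((381, 298), (-42, -29)), ((355, 268), (-27, -16)), ((409, 262), (-24, -39)), ((432, 120), (34, -40)), ((257, 119), (34, 26)), ((250, 12), (69, 28)), ((251, 113), (36, 28)), ((141, 121), (34, 69)), ((254, 122), (33, 27)), ((148, 184), (9, 69)), ((157, 261), (-24, 70)), ((187, 264), (-26, 57)), ((182, 281), (-34, 60)), ((158, 299), (-43, 71)), ((113, 297), (-42, 91))]
white 0.04 620.5 [((416, 133), (30, -35)), ((396, 138), (28, -27)), ((397, 157), (20, -28)), ((418, 154), (22, -36))]
white 0.04 3420.0 [((147, 183), (10, 70)), ((252, 121), (34, 28)), ((142, 122), (33, 69))]
white 0.04 11605.0 [((137, 6), (71, 66)), ((148, 115), (36, 66)), ((249, 114), (36, 29)), ((247, 6), (71, 29))]
white 0.04 22708.5 [((452, 1), (73, -40)), ((421, 106), (39, -35)), ((435, 122), (34, -41)), ((427, 179), (12, -42)), ((547, 185), (10, -90)), ((541, 209), (0, -90)), ((530, 208), (0, -85)), ((542, 208), (0, -90)), ((558, 165), (18, -92)), ((559, 0), (73, -76)), ((458, 0), (73, -42)), ((456, 11), (70, -42))]
white 0.04 3437.5 [((268, 18), (68, 22)), ((395, 24), (66, -22)), ((432, 1), (73, -34)), ((268, 0), (73, 22))]
```

View pics/w7.png

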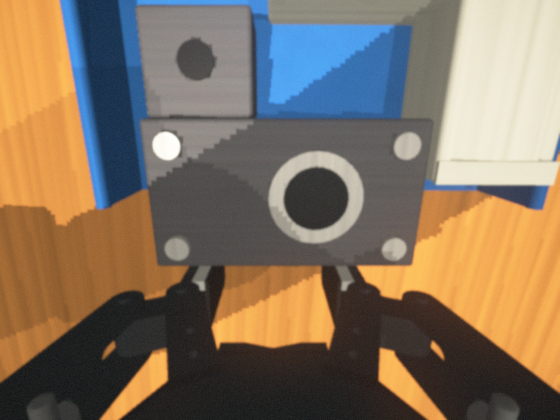

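Wrist picture: the block's front corner (432,120) runs just beside the elbow leg (457), and the lug edge (254) clears the back leg end (268). I'll continue.

>>> jog_arm(deltas=[{"gripper":0.6,"offset":[0.005,0,0],"rotation":[0,0,0]},{"gripper":0.6,"offset":[0.005,0,0],"rotation":[0,0,0]},{"gripper":0.6,"offset":[0.005,0,0],"rotation":[0,0,0]},{"gripper":0.6,"offset":[0.005,0,0],"rotation":[0,0,0]},{"gripper":0.6,"offset":[0.005,0,0],"rotation":[0,0,0]},{"gripper":0.6,"offset":[0.005,0,0],"rotation":[0,0,0]},{"gripper":0.6,"offset":[0.005,0,0],"rotation":[0,0,0]},{"gripper":0.6,"offset":[0.004,0,0],"rotation":[0,0,0]},{"gripper":0.6,"offset":[0.003,0,0],"rotation":[0,0,0]},{"gripper":0.6,"offset":[0.002,0,0],"rotation":[0,0,0]},{"gripper":0.6,"offset":[0.001,0,0],"rotation":[0,0,0]},{"gripper":0.6,"offset":[0,0,0],"rotation":[0,0,0]},{"gripper":0.6,"offset":[0,0,0],"rotation":[0,0,0]}])

```text
clock: 18.35
position: [0.4728, 0.1444, 0.0216]
ee_rot: [0.685, 0.728, -0.003, 0.002]
ft_force: [-0.9, -20.4, 14.8]
grip_width: 0.601
grasp_force: 9.8
```

```bash
python3 - <<'E'
from h import *
print(*state(),box(manip.get_obs()["position"]),manip.get_obs()["ft_force"])
im,K,c,m=cam("wrist");cv2.imwrite("pics/w8.png",im)
for n in("black","white"):pts(im,K,c,n,.04,600,lambda k:k[:,0,1].min()<180,eps=8)
E
```

```text
18.35 [0.4728 0.1444 0.0216] yaw 93.5 tilt [-0.    -0.007] [[ 2.6 19.1]] [ -0.86552895 -20.36772737  14.75841263]
black 0.04 114533.5 [((134, 6), (112, 67)), ((156, 258), (19, 70)), ((116, 297), (-1, 90)), ((103, 250), (22, 92)), ((113, 298), (-1, 92)), ((0, 384), (-51, 156)), ((0, 419), (-74, 162)), ((98, 419), (-74, 111)), ((164, 346), (-27, 71)), ((170, 383), (-50, 71)), ((121, 419), (-74, 99)), ((424, 419), (-73, -59)), ((375, 379), (-47, -31)), ((379, 346), (-27, -31)), ((396, 350), (-29, -39)), ((448, 419), (-73, -72)), ((559, 419), (-73, -129)), ((559, 395), (-57, -125)), ((434, 299), (-1, -53)), ((381, 298), (-1, -29)), ((357, 271), (13, -17)), ((410, 264), (16, -40)), ((420, 273), (12, -44)), ((441, 118), (76, -43)), ((256, 118), (76, 26)), ((253, 5), (113, 27))]
white 0.04 6276.0 [((310, 152), (64, 6)), ((278, 171), (56, 18)), ((269, 201), (44, 21)), ((301, 240), (27, 8)), ((322, 242), (26, -1)), ((352, 225), (34, -13)), ((362, 187), (50, -16)), ((346, 161), (60, -9))]
white 0.04 627.5 [((161, 132), (71, 62)), ((152, 151), (64, 66)), ((168, 161), (60, 61)), ((179, 144), (67, 56))]
white 0.04 52300.0 [((266, 0), (114, 22)), ((267, 118), (76, 22)), ((442, 117), (77, -43)), ((421, 276), (10, -45)), ((522, 279), (9, -90)), ((518, 296), (0, -90)), ((559, 143), (67, -89)), ((559, 15), (110, -77)), ((550, 1), (114, -73))]
```

The block is seated against the elbow (20 N on contact, front edge at x≈77). Next I'll retreat and go behind the bracket.

>>> jog_arm(deltas=[{"gripper":0.6,"offset":[-0.01,0,0],"rotation":[0,0,0]},{"gripper":0.6,"offset":[-0.02,0,0],"rotation":[0,0,0]},{"gripper":0.6,"offset":[-0.02,0,-0.03],"rotation":[0,0,0]},{"gripper":1,"offset":[-0.02,0,-0.045],"rotation":[0,0,0]},{"gripper":1,"offset":[-0.03,0,-0.04],"rotation":[0,0,0]},{"gripper":1,"offset":[-0.045,-0.005,0],"rotation":[0,0,0]},{"gripper":1,"offset":[-0.045,-0.005,0],"rotation":[0,0,0]},{"gripper":1,"offset":[-0.045,-0.005,0],"rotation":[0,0,0]},{"gripper":1,"offset":[-0.045,0,0],"rotation":[0,0,0]},{"gripper":1,"offset":[-0.045,0,0],"rotation":[0,0,0]},{"gripper":1,"offset":[-0.045,0,0],"rotation":[0,0,0]},{"gripper":1,"offset":[-0.045,0,0],"rotation":[0,0,0]},{"gripper":1,"offset":[-0.045,0,0],"rotation":[0,0,0]},{"gripper":1,"offset":[-0.045,0,0],"rotation":[0,0,0]},{"gripper":1,"offset":[-0.045,0,0],"rotation":[0,0,0]},{"gripper":1,"offset":[-0.025,0,0],"rotation":[0,0,5.9]},{"gripper":1,"offset":[0,0,0],"rotation":[0,0,5.8]},{"gripper":1,"offset":[0,0,0],"rotation":[0,0,0]},{"gripper":1,"offset":[0,0,0],"rotation":[0,0,0]},{"gripper":1,"offset":[0,0,0],"rotation":[0,0,0]}])

```text
clock: 20.4
position: [0.4947, -0.4247, 0.1364]
ee_rot: [0.753, 0.658, 0.0, -0.0]
ft_force: [-0.1, 0.0, 0.0]
grip_width: 1.002
grasp_force: 0.0
```

```bash
python3 - <<'E'
from h import *
print(*state(),box(manip.get_obs()["position"]),manip.get_obs()["ft_force"])
im,K,c,m=cam("wrist");cv2.imwrite("pics/w9.png",im)
pts(im,K,c,"yellow",.04,200,eps=3)
E
```

```text
20.4 [ 0.4947 -0.4247  0.1364] yaw 82.23 tilt [0. 0.] [[-566.8   31.9]] [-0.09384402  0.00461118  0.04339345]
yellow 0.04 3823.0 [((197, 19), (-419, 57)), ((195, 62), (-445, 65)), ((201, 171), (-521, 82)), ((410, 174), (-556, -80)), ((410, 165), (-549, -81)), ((392, 165), (-546, -67)), ((390, 160), (-542, -66)), ((384, 165), (-545, -61)), ((365, 161), (-539, -46)), ((361, 164), (-540, -43)), ((360, 160), (-537, -43)), ((355, 164), (-540, -38)), ((351, 160), (-536, -36)), ((346, 165), (-539, -31)), ((343, 160), (-535, -30)), ((333, 164), (-536, -22)), ((312, 163), (-532, -5)), ((309, 159), (-529, -4)), ((304, 163), (-531, 1)), ((300, 159), (-527, 3)), ((300, 164), (-531, 4)), ((297, 159), (-527, 6)), ((292, 163), (-529, 10)), ((280, 158), (-524, 18)), ((246, 162), (-521, 45)), ((237, 157), (-516, 51)), ((222, 159), (-516, 63)), ((213, 155), (-511, 69)), ((211, 143), (-502, 68)), ((215, 136), (-497, 64)), ((211, 136), (-497, 67)), ((215, 132), (-494, 63)), ((211, 130), (-492, 66)), ((215, 126), (-490, 62)), ((214, 121), (-487, 62)), ((210, 123), (-487, 66)), ((214, 119), (-485, 62)), ((210, 109), (-478, 63)), ((214, 106), (-476, 60)), ((210, 102), (-473, 62)), ((213, 104), (-475, 60)), ((214, 98), (-471, 58)), ((210, 97), (-470, 61)), ((214, 92), (-467, 57)), ((209, 90), (-465, 60)), ((213, 82), (-460, 56)), ((211, 70), (-452, 56)), ((208, 71), (-452, 58)), ((212, 60), (-446, 53)), ((207, 63), (-447, 57)), ((210, 58), (-444, 54)), ((206, 48), (-438, 55)), ((212, 46), (-437, 51)), ((204, 38), (-431, 55)), ((202, 21), (-421, 54))]
```

View pics/w9.png

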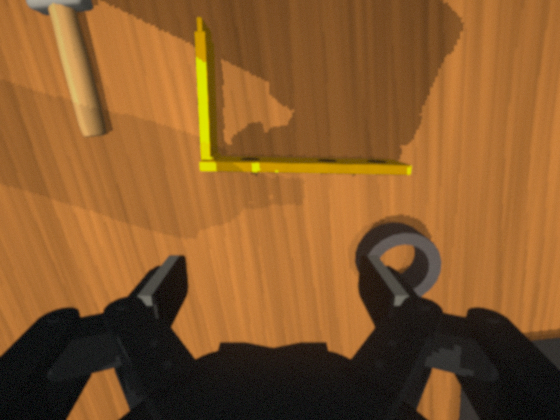

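Wrist picture: the bracket's outer face runs from (201,171) to (410,174), about square to the tool. The collar at (400,258) lies behind and to the right, clear of the fingers. I'll lower, make contact and turn.

>>> jog_arm(deltas=[{"gripper":1,"offset":[0,0,0.045],"rotation":[0,0,0]},{"gripper":1,"offset":[0,0,0.045],"rotation":[0,0,0]},{"gripper":1,"offset":[0.008,0,0.033],"rotation":[0,0,0]},{"gripper":1,"offset":[0.008,0,0],"rotation":[0,0,0.3]},{"gripper":1,"offset":[0.004,0,0],"rotation":[0,0,0.3]},{"gripper":1,"offset":[0.004,0,0],"rotation":[0,0,0]},{"gripper":1,"offset":[0.004,0.0004,0],"rotation":[0,0,-2]},{"gripper":1,"offset":[0.004,0.0004,0],"rotation":[0,0,-2]},{"gripper":1,"offset":[0.004,0.0004,0],"rotation":[0,0,-2]},{"gripper":1,"offset":[0.004,0.0004,0],"rotation":[0,0,-2]},{"gripper":1,"offset":[0.004,0.0004,0],"rotation":[0,0,-2]},{"gripper":1,"offset":[0.004,0.0004,0],"rotation":[0,0,-1.8]},{"gripper":1,"offset":[0.004,0,0],"rotation":[0,0,0]},{"gripper":1,"offset":[0.004,0,0],"rotation":[0,0,0]},{"gripper":1,"offset":[0.004,0,0],"rotation":[0,0,0]},{"gripper":1,"offset":[0.004,0,0],"rotation":[0,0,0]},{"gripper":1,"offset":[0.004,0,0],"rotation":[0,0,0]},{"gripper":1,"offset":[0,0,0],"rotation":[0,0,0]}])

```text
clock: 22.25
position: [0.5017, -0.3604, 0.0159]
ee_rot: [0.687, 0.727, -0.0, 0.003]
ft_force: [1.0, -4.5, 4.6]
grip_width: 1.001
grasp_force: 2.4
```

```bash
cat >> h.py <<'E'
def yel(n="wrist",z=.04):
    "bracket corners: outer-face corners and arm end (box mm), from the extreme points of the yellow mask"
    im,K,c,m=cam(n); M=cv2.morphologyEx(mask(im,"yellow"),cv2.MORPH_CLOSE,np.ones((5,5)))
    k=max(cv2.findContours(M,0,1)[0],key=cv2.contourArea)[:,0]
    p=cv2.approxPolyDP(k,5,True)[:,0]; print(n,"yellow",[(tuple(map(int,a)),tuple(b.round().astype(int).tolist())) for a,b in zip(p,box(ray(p,z,K,c)))])
    return im
def st(): print(*state(),"box",box(manip.get_obs()["position"]),"F",np.round(manip.get_obs()["ft_force"],1))
E
python3 -c "
from h import *
st();cv2.imwrite('pics/w10.png',yel());yel('top')"
```

```text
22.25 [ 0.5017 -0.3604  0.0159] yaw 93.26 tilt [ 0.003 -0.004] box [[-503.1   21.1]] F [ 1.  -4.5  4.6]
wrist yellow [((97, 0), (-393, 78)), ((134, 244), (-478, 77)), ((130, 271), (-490, 81)), ((532, 269), (-489, -85)), ((534, 257), (-484, -85)), ((473, 226), (-470, -57)), ((181, 225), (-470, 58)), ((172, 212), (-464, 61)), ((147, 8), (-396, 62)), ((141, 0), (-393, 64))]
top yellow [((491, 387), (-638, 369)), ((537, 395), (-740, 393)), ((544, 408), (-751, 422)), ((524, 388), (-713, 376))]
```

The bracket is square now and centred near y=-2. I'll push on in long strokes.

>>> jog_arm(deltas=[{"gripper":1,"offset":[0.005,0,0],"rotation":[0,0,-0.2]},{"gripper":1,"offset":[0.007,0,0],"rotation":[0,0,0]},{"gripper":1,"offset":[0.008,0,0],"rotation":[0,0,0]},{"gripper":1,"offset":[0.008,0,0],"rotation":[0,0,0]},{"gripper":1,"offset":[0.008,0,0],"rotation":[0,0,0]},{"gripper":1,"offset":[0.008,0,0],"rotation":[0,0,0]},{"gripper":1,"offset":[0.008,0,0],"rotation":[0,0,0]},{"gripper":1,"offset":[0.008,0,0],"rotation":[0,0,0]},{"gripper":1,"offset":[0.008,0,0],"rotation":[0,0,0]},{"gripper":1,"offset":[0.008,0,0],"rotation":[0,0,0]},{"gripper":1,"offset":[0.008,0,0],"rotation":[0,0,0]},{"gripper":1,"offset":[0.008,0,0],"rotation":[0,0,0]},{"gripper":1,"offset":[0.008,0,0],"rotation":[0,0,0]},{"gripper":1,"offset":[0.008,0,0],"rotation":[0,0,0]},{"gripper":1,"offset":[0.008,0,0],"rotation":[0,0,0]},{"gripper":1,"offset":[0.008,0,0],"rotation":[0,0,0]},{"gripper":1,"offset":[0.006,0,0],"rotation":[0,0,0]},{"gripper":1,"offset":[0.004,0,0],"rotation":[0,0,0]},{"gripper":1,"offset":[0.002,0,0],"rotation":[0,0,0]}])

```text
clock: 24.25
position: [0.494, -0.2252, 0.0156]
ee_rot: [0.686, 0.728, -0.0, 0.003]
ft_force: [0.4, -9.2, 6.8]
grip_width: 1.0
grasp_force: 4.9
```

```bash
python3 -c "
from h import *
st();yel()"
```

```text
24.25 [ 0.494  -0.2252  0.0156] yaw 93.43 tilt [ 0.004 -0.005] box [[-367.6   20.5]] F [ 0.4 -9.2  6.8]
wrist yellow [((97, 0), (-258, 77)), ((134, 245), (-343, 77)), ((130, 272), (-355, 80)), ((532, 270), (-354, -86)), ((534, 257), (-348, -85)), ((472, 226), (-335, -57)), ((182, 226), (-335, 57)), ((173, 219), (-332, 60)), ((147, 10), (-261, 62)), ((140, 0), (-258, 64))]
```

>>> jog_arm(deltas=[{"gripper":1,"offset":[0.005,0,0],"rotation":[0,0,0]},{"gripper":1,"offset":[0.007,0,0],"rotation":[0,0,0]},{"gripper":1,"offset":[0.008,-0.0002,0],"rotation":[0,0,0]},{"gripper":1,"offset":[0.008,-0.0002,0],"rotation":[0,0,0]},{"gripper":1,"offset":[0.008,-0.0002,0],"rotation":[0,0,0]},{"gripper":1,"offset":[0.008,-0.0002,0],"rotation":[0,0,0]},{"gripper":1,"offset":[0.008,-0.0002,0],"rotation":[0,0,0]},{"gripper":1,"offset":[0.008,-0.0002,0],"rotation":[0,0,0]},{"gripper":1,"offset":[0.008,-0.0002,0],"rotation":[0,0,0]},{"gripper":1,"offset":[0.008,-0.0002,0],"rotation":[0,0,0]},{"gripper":1,"offset":[0.008,-0.0002,0],"rotation":[0,0,0]},{"gripper":1,"offset":[0.008,-0.0002,0],"rotation":[0,0,0]},{"gripper":1,"offset":[0.008,-0.0002,0],"rotation":[0,0,0]},{"gripper":1,"offset":[0.008,-0.0002,0],"rotation":[0,0,0]},{"gripper":1,"offset":[0.008,-0.0002,0],"rotation":[0,0,0]},{"gripper":1,"offset":[0.008,-0.0002,0],"rotation":[0,0,0]},{"gripper":1,"offset":[0.006,0,0],"rotation":[0,0,0]},{"gripper":1,"offset":[0.004,0,0],"rotation":[0,0,0]},{"gripper":1,"offset":[0.002,0,0],"rotation":[0,0,0]}])

```text
clock: 26.2
position: [0.4835, -0.0896, 0.0155]
ee_rot: [0.686, 0.728, -0.0, 0.003]
ft_force: [1.3, -12.0, 9.8]
grip_width: 1.001
grasp_force: 6.1
```

>>> jog_arm(deltas=[{"gripper":1,"offset":[0.005,0,0],"rotation":[0,0,0]},{"gripper":1,"offset":[0.007,0,0],"rotation":[0,0,0]},{"gripper":1,"offset":[0.008,-0.0001,0],"rotation":[0,0,0]},{"gripper":1,"offset":[0.008,-0.0001,0],"rotation":[0,0,0]},{"gripper":1,"offset":[0.008,-0.0001,0],"rotation":[0,0,0]},{"gripper":1,"offset":[0.008,-0.0001,0],"rotation":[0,0,0]},{"gripper":1,"offset":[0.008,0,0],"rotation":[0,0,0]},{"gripper":1,"offset":[0.008,0,0],"rotation":[0,0,0]},{"gripper":1,"offset":[0.008,0,0],"rotation":[0,0,0]},{"gripper":1,"offset":[0.008,0,0],"rotation":[0,0,0]},{"gripper":1,"offset":[0.006,0,0],"rotation":[0,0,0]},{"gripper":1,"offset":[0.004,0,0],"rotation":[0,0,0]},{"gripper":1,"offset":[0.002,0,0],"rotation":[0,0,0]}])

```text
clock: 27.5
position: [0.4777, -0.0014, 0.0152]
ee_rot: [0.686, 0.728, -0.0, 0.003]
ft_force: [1.6, -12.2, 9.2]
grip_width: 1.001
grasp_force: 5.9
```

```bash
python3 -c "
from h import *
st();yel()"
```

```text
27.5 [ 0.4777 -0.0014  0.0152] yaw 93.42 tilt [ 0.004 -0.004] box [[-143.3   23. ]] F [  1.6 -12.2   9.2]
wrist yellow [((95, 0), (-34, 80)), ((134, 249), (-120, 79)), ((127, 259), (-124, 83)), ((130, 273), (-131, 82)), ((534, 272), (-130, -84)), ((537, 258), (-124, -84)), ((473, 226), (-110, -55)), ((180, 225), (-110, 60)), ((172, 217), (-106, 63)), ((147, 10), (-37, 64)), ((140, 0), (-34, 66))]
```

>>> jog_arm(deltas=[{"gripper":1,"offset":[0.005,0,0],"rotation":[0,0,0]},{"gripper":1,"offset":[0.006,-0.0001,0],"rotation":[0,0,0]},{"gripper":1,"offset":[0.006,-0.0001,0],"rotation":[0,0,0]},{"gripper":1,"offset":[0.006,-0.0001,0],"rotation":[0,0,0]},{"gripper":1,"offset":[0.006,0,0],"rotation":[0,0,0]},{"gripper":1,"offset":[0.006,0,0],"rotation":[0,0,0]},{"gripper":1,"offset":[0.006,0,0],"rotation":[0,0,0]},{"gripper":1,"offset":[0.006,0,0],"rotation":[0,0,0]},{"gripper":1,"offset":[0.006,0,0],"rotation":[0,0,0]},{"gripper":1,"offset":[0.004,0,0],"rotation":[0,0,0]},{"gripper":1,"offset":[0.002,0,0],"rotation":[0,0,0]},{"gripper":1,"offset":[0,0,0],"rotation":[0,0,0]}])

```text
clock: 28.75
position: [0.4738, 0.0578, 0.0149]
ee_rot: [0.686, 0.728, -0.0, 0.002]
ft_force: [2.2, -9.1, 7.0]
grip_width: 0.997
grasp_force: 4.6
```

```bash
python3 -c "
from h import *
st();cv2.imwrite('pics/w11.png',yel())
im,K,c,m=cam('top');cv2.imwrite('pics/t11.png',cv2.resize(im[195:300,140:280],(800,600),interpolation=2))"
```

```text
28.75 [0.4738 0.0578 0.0149] yaw 93.42 tilt [ 0.003 -0.003] box [[-83.9  23.4]] F [ 2.2 -9.1  7. ]
wrist yellow [((95, 0), (25, 80)), ((134, 249), (-60, 80)), ((129, 273), (-71, 83)), ((535, 272), (-71, -84)), ((538, 258), (-64, -83)), ((471, 226), (-51, -54)), ((181, 226), (-51, 60)), ((172, 218), (-47, 63)), ((156, 55), (10, 63)), ((131, 39), (14, 70)), ((126, 0), (25, 70))]
```

View pics/w11.png

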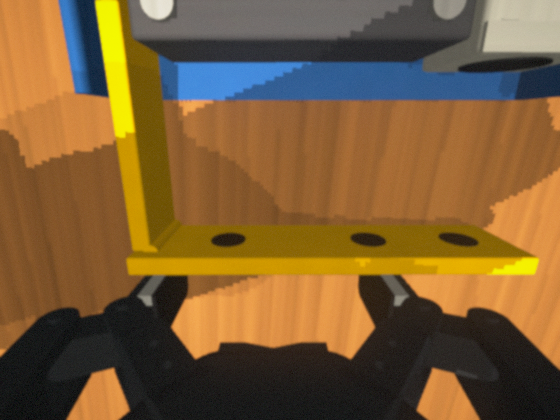

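Wrist picture: the bracket's arm (columns 95–130 at the top) is sliding in between the block's left edge (131) and the blue wall (75), and the plate is square. I'll continue.

>>> jog_arm(deltas=[{"gripper":1,"offset":[0.005,0,0],"rotation":[0,0,0]},{"gripper":1,"offset":[0.005,0,0],"rotation":[0,0,0]},{"gripper":1,"offset":[0.005,0,0],"rotation":[0,0,0]},{"gripper":1,"offset":[0.005,0,0],"rotation":[0,0,0]},{"gripper":1,"offset":[0.005,0,0],"rotation":[0,0,0]},{"gripper":1,"offset":[0.005,0,0],"rotation":[0,0,0]},{"gripper":1,"offset":[0.005,0,0],"rotation":[0,0,0]},{"gripper":1,"offset":[0.005,0,0],"rotation":[0,0,0]},{"gripper":1,"offset":[0.005,0,0],"rotation":[0,0,0]},{"gripper":1,"offset":[0.005,0,0],"rotation":[0,0,0]},{"gripper":1,"offset":[0.005,0,0],"rotation":[0,0,0]},{"gripper":1,"offset":[0.003,0,0],"rotation":[0,0,0]},{"gripper":1,"offset":[0,0,0],"rotation":[0,0,0]}])

```text
clock: 30.15
position: [0.4701, 0.1161, 0.0148]
ee_rot: [0.686, 0.728, -0.0, 0.002]
ft_force: [2.4, -8.3, 6.9]
grip_width: 1.002
grasp_force: 4.1
```

```bash
python3 -c "
from h import *
st();cv2.imwrite('pics/w12.png',yel())"
```

```text
30.15 [0.4701 0.1161 0.0148] yaw 93.43 tilt [ 0.003 -0.003] box [[-25.5  23.5]] F [ 2.4 -8.3  6.9]
wrist yellow [((95, 0), (84, 80)), ((133, 247), (-1, 80)), ((130, 274), (-13, 83)), ((535, 274), (-13, -84)), ((537, 257), (-6, -82)), ((470, 227), (7, -53)), ((182, 227), (7, 60)), ((171, 210), (14, 63)), ((153, 210), (14, 70)), ((129, 37), (73, 71)), ((138, 23), (77, 68)), ((136, 0), (84, 67))]
```

>>> jog_arm(deltas=[{"gripper":1,"offset":[0.004,0,0],"rotation":[0,0,0]},{"gripper":1,"offset":[0.004,0,0],"rotation":[0,0,0]},{"gripper":1,"offset":[0.003,0,0],"rotation":[0,0,0]},{"gripper":1,"offset":[0.003,0,0],"rotation":[0,0,0]},{"gripper":1,"offset":[0.002,0,0],"rotation":[0,0,0]},{"gripper":1,"offset":[0.002,0,0],"rotation":[0,0,0]},{"gripper":1,"offset":[0.001,0,0],"rotation":[0,0,0]},{"gripper":1,"offset":[0,0,0],"rotation":[0,0,0]}])

```text
clock: 31.0
position: [0.469, 0.1324, 0.0146]
ee_rot: [0.686, 0.727, -0.002, 0.003]
ft_force: [-0.1, -18.2, 13.4]
grip_width: 1.004
grasp_force: 9.0
```

```bash
python3 -c "
from h import *
st();cv2.imwrite('pics/w13.png',yel())"
```

```text
31.0 [0.469  0.1324 0.0146] yaw 93.3 tilt [ 0.002 -0.006] box [[-9.2 23.6]] F [ -0.1 -18.2  13.4]
wrist yellow [((94, 0), (100, 80)), ((133, 247), (16, 80)), ((129, 274), (4, 83)), ((535, 275), (3, -83)), ((539, 262), (9, -84)), ((446, 263), (8, -46)), ((430, 249), (14, -38)), ((159, 250), (14, 70)), ((135, 89), (74, 71)), ((144, 81), (76, 68)), ((135, 0), (100, 67))]
```

>>> jog_arm(deltas=[{"gripper":1,"offset":[0.001,0,0],"rotation":[0,0,0]},{"gripper":1,"offset":[0.001,0,0],"rotation":[0,0,0]},{"gripper":1,"offset":[0,0,0],"rotation":[0,0,0]},{"gripper":1,"offset":[-0.01,0,0],"rotation":[0,0,0]},{"gripper":1,"offset":[-0.02,0,0],"rotation":[0,0,0]},{"gripper":1,"offset":[-0.02,0,-0.03],"rotation":[0,0,0]},{"gripper":1,"offset":[-0.02,0,-0.04],"rotation":[0,0,0]},{"gripper":1,"offset":[0,0,-0.045],"rotation":[0,0,0]},{"gripper":1,"offset":[0,0,-0.04],"rotation":[0,0,0]},{"gripper":1,"offset":[0,0,0],"rotation":[0,0,0]},{"gripper":1,"offset":[0,0,0],"rotation":[0,0,0]},{"gripper":1,"offset":[0,0,0],"rotation":[0,0,0]}])

```text
clock: 32.25
position: [0.4709, 0.0688, 0.1676]
ee_rot: [0.685, 0.728, -0.001, -0.0]
ft_force: [0.1, -0.6, -0.5]
grip_width: 1.0
grasp_force: 0.0
```

```bash
python3 -c "
from h import *
st();im=yel();cv2.imwrite('pics/w14.png',im)"
```

```text
32.25 [0.4709 0.0688 0.1676] yaw 93.48 tilt [-0.001 -0.   ] box [[-72.8  25.6]] F [ 0.1 -0.6 -0.5]
wrist yellow [((200, 0), (90, 83)), ((207, 116), (4, 83)), ((400, 116), (4, -82)), ((220, 108), (11, 71)), ((216, 0), (90, 70))]
```

View pics/w14.png

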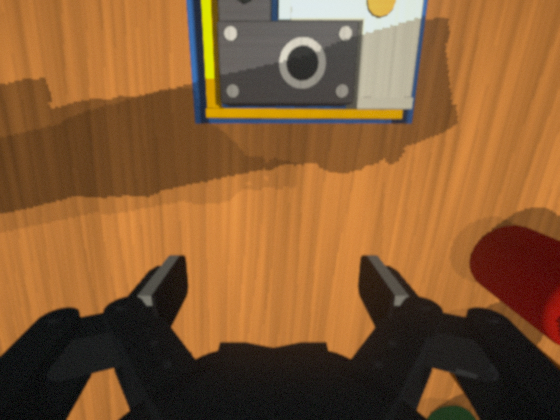

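Wrist picture: all three parts are packed. The plate (206–403, row 116) lies inside the box's front edge (row 123) at x=4, and the arm sits between the block and the wall. The gripper is clear, so I'll hand in.

```bash
python3 -c "
from workcell import workorder
print(workorder.hand_in())"
```

```text
the job is handed in; nothing more can be done
None
```

The elbow, block and bracket are packed in the box in the order asked, with the bracket's plate measured about 4 mm inside the front edge, and the job was handed in at about 32 s with the gripper clear; early on the elbow swung about 18° and had to be pushed straight before it seated.

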